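# Comb the breadsticks into rows and close the warmer

## Robot

A 6-joint arm with a two-finger parallel gripper is mounted at the origin on the work surface. World frame = base frame: x ahead of the robot, y to its left, z up, the work surface at z = 0. Lengths are in m, angles in rad, forces in N, time in s.
With the tool pointing down it reaches from about 0.325 to 0.9 m from the base axis. Payload 6.1 kg.
Tool frame: the origin (TCP) lies midway between the tips of the shut fingers; the grasp point (between the pads) lies 19 mm behind it; x points along the fingers, y is the direction in which the jaws open and shut, and the axes are right-handed (so a half turn about x gives the same grasp; the last joint's range is limited). The gripper opens to 85 mm and grips with 20 to 120 N. Pads are 22 mm wide; open, the fingers measure 114 mm over their backs; the gripper's body (76 mm by 85 mm) begins 54 mm behind the grasp point. The pads swing forward as they close: fully open they stand 13 mm farther back than shut.
Start: joints at [1.214, 0.22, 1.526, -0, 1.395, -0.126], TCP at [0.143, 0.608, 0.231] pointing down, gripper open.
Joint ranges: [-2.98, 2.98], [-0.91, 2.08], [0.09, 2.57], [-1.24, 4.39], [0.2, 2.65], [-2.68, 2.68]. Speed limits (rad/s): [2.57, 2.57, 3.01, 3.14, 3.14, 3.14].

## Interface

Orientations are given as [roll, pitch, yaw] about the fixed x, y, z axes, in that order (R = Rz(yaw) Ry(pitch) Rx(roll)).
In Python, from plant import movep, move_l, set_joints, gripper_to, hold, inverse_kinematics, observe, get_image, get_calibration, Unreachable, job_done gives the robot as it stands. Calls block until the motion is done:
- movep(position, orientation): joint-space move of the TCP to a pose.
- move_l(position, feed=0.15, rotation=None, max_force=None): straight line of the TCP; rotation=None keeps the orientation; feed is the mean speed in m/s. With max_force (N) it stops when the force on the tool has changed by that much, and returns True; else False.
- set_joints(angles): joint-space move.
- gripper_to(opening, f_grip=None): finger opening in m; f_grip is the grip in N (None keeps the last); returns when the fingers have stopped.
- hold(seconds).
- inverse_kinematics(position, orientation): joint angles nearest the present ones, or None.
- observe(): the state.
- get_image(name): name is "side" or "top"; returns (picture, depth): 480x640x3 uint8, red, green, blue; 480x640 float32, m along the optical axis (not along the pixel's ray), 0 where there is no reading.
- get_calibration(name): a dict with "intrinsics" (3x3 intrinsics, pixels), "dist_coeffs" ([k1, k2, p1, p2, k3] as OpenCV has them; the pictures are not rectified), "world_from_camera" (4x4, takes a point from camera to world coordinates). Camera axes: x right, y down, z forward; pixel columns grow to the right and rows downward; lengths in m; the calibration is good to about 2 mm. A picture is of the moment at which its call begins. get_calibration takes no time and is no camera call.
A pose or a line that the arm cannot do raises Unreachable and nothing moves.
- job_done(): hands the job in, once; it reports no verdict.
The state is a dict: "time_s": time; "q": joint angles; "joint_velocities": joint speeds; "joint_torque": joint torques, N m; "eef_pos": TCP position; "tcp_rot": TCP orientation; "ft_force": force on the tool from outside, world axes, zero at the start; "torque": the same for the moment, N m; "opening": finger opening in m.
Only numpy, scipy, OpenCV 4.12 (cv2) and the standard library are available. Lean on these libraries where they do the work, as an engineer would, in place of code of your own. Each camera call takes 0.05 s, during which the arm holds its last target.

## Task

Take the rake from its slanted block and comb the breadsticks in each half of the pulled-out pan into one neat row, side by side and parallel against the pan's front (handle) wall, touching them with the rake only and keeping clear of the strip heater above. Then set the rake back home in its block, push the pan fully home by its handle, and swing the latch all the way across its front. Leave everything else on the counter alone.

Things in the scene. Friction and masses are not known exactly. Their poses are not given: they have to be found in the camera images.
- pan_front (a point): Top of the pan's floor, middle of the inner face of its front (handle) wall. x to the pan's back wall (the way it slides home), y left, z up. Aluminium pan, inside 235 mm (x) by 304 (y), 36 mm above the counter; walls 3 mm thick, 28 high; flat rim to 10 mm outside the wall's inner face. A rib 3 mm thick, 23 high along x at y = 0 makes two halves, each 150 mm wide, centred at y = +77 and -77 mm.
- pan_handle (a point): Middle of the pan's handle: a round steel bar 10 mm thick, 110 mm long along the pan's y, 36 mm in front of the inner face of the front wall, 52 mm above the pan's floor, 24 mm above the rim and 88 mm above the counter, carried by an arm at each end. 28 mm free between bar and wall, the rim's edge 26 mm behind the bar's centre.
- pan (a joint): Slide of the pan along the x of pan_front: 0 to 0.004 m = pulled out, as found; 0.120 m = fully home under the heater. About 3 N to move; stays where it is left.
- heater: Hot strip heater, a steel bar 90 mm deep (x), 460 long (y), 52 thick, on a post at each end; origin at the middle of its underside, 240 mm above the counter; axes as the pan's. Its front edge, 45 mm before its origin, is over the back part of the pulled-out pan: there the tool fits only tilted back towards the robot. Posts 30 by 20 mm, 212 mm left and right, 15 mm behind the origin.
- latch (a joint): Swing latch left of the pan: a flat arm 62 mm long on a vertical pivot. 0 = arm along the pan's side, pointing to the robot (open); found at -0.5 (outward) to 0; 1.571 rad, its stop = arm pointing right, across the front of the pan when that is home (locked). Turns counter-clockwise seen from above; about 1.2 N at the knob; stays where left; blocked by the pan's side while the pan is out.
- latch_knob (a point): Upright black round knob of the latch, 18 mm in diameter, 26 mm high (its centre 3 mm below this point), on the arm 52 mm from the pivot. The point is 92 mm above the counter and 28 mm above the pan's rim.
- latch_hinge (a point): Point on the latch's vertical pivot axis, at the height of latch_knob; fixed to the station.
- rake_grip (a point): Centre of the rake's flat wooden grip, 126 mm wide (y), 16 thick (x), 44 high (z). Below it a steel bar 126 mm wide, 8 thick, 12 high, and seven straight steel tines 60 mm long (8 thick, 6 wide, every 20 mm across y). z points from tines to grip; the tine tips are 94 mm below along z. 0.32 kg. It leans in its block's slot, top to the robot; gripped across its thickness, along the lean.
- block_home (a point): Grip centre of the rake when home in the block. Dark wooden block, fixed; x away from the robot, y left, z up, turned with the block. Its slot leans 0.56 rad from vertical: axis (-sin 0.56, 0, cos 0.56). Slot 142 mm long (y), 24 wide, 62 deep; the tines stand on its bottom, the rake lies on its -x wall, 16 mm short of the other. The block's top edge is 32 mm below this point along the axis.
- stick1: Breadstick, baked hard, flat-bottomed, 120 mm long (its y), 14 mm wide (x), 12 mm high; origin at its centre; about 16 g. Starts on the floor of the left (+y) compartment, nearest the front wall.
- stick2: Breadstick, baked hard, flat-bottomed, 120 mm long (its y), 14 mm wide (x), 12 mm high; origin at its centre; about 16 g. Starts on the floor of the left (+y) compartment, in the middle.
- stick3: Breadstick, baked hard, flat-bottomed, 120 mm long (its y), 14 mm wide (x), 12 mm high; origin at its centre; about 16 g. Starts on the floor of the left (+y) compartment, farthest from the front wall.
- stick4: Breadstick, baked hard, flat-bottomed, 120 mm long (its y), 14 mm wide (x), 12 mm high; origin at its centre; about 16 g. Starts on the floor of the right (-y) compartment, nearest the front wall.
- stick5: Breadstick, baked hard, flat-bottomed, 120 mm long (its y), 14 mm wide (x), 12 mm high; origin at its centre; about 16 g. Starts on the floor of the right (-y) compartment, in the middle.
- stick6: Breadstick, baked hard, flat-bottomed, 120 mm long (its y), 14 mm wide (x), 12 mm high; origin at its centre; about 16 g. Starts on the floor of the right (-y) compartment, farthest from the front wall.
- herbs: Bystander: herb jar, 52 mm across, 130 mm high; origin under its centre.
- cheese: Bystander: steel cheese shaker, 74 mm across, 132 mm high; origin under its centre.
- ramekin: Bystander: steel ramekin, 76 mm across, 35 mm high; origin under its centre.
- can: Bystander: food can, 74 mm across, 110 mm high; origin under its centre.
- spoon: Bystander: steel serving spoon lying flat, 200 mm long; origin on its handle.
- cutter: Bystander: pizza cutter lying flat, 190 mm long, up to 60 mm wide, 16 mm high; origin near its middle.
There are look-alikes about, which are no part of the job. Leave any blue or turquoise look-alike of the stick4 alone.

How it is judged:
On the way, in this order (a step that is already met when the one before it is completed fails the run):
1. the rake is taken out of its block (distance between rake_grip and block_home above 0.08 m), for 0.1 s.
2. with the pan still pulled out, all six breadsticks lie in a row against the front wall of the pan (x of stick1 in the frame of pan_front between 0 and 0.052 m and angle between the y axis of each of stick1, stick2, stick3, stick4, stick5, stick6 and the y axis of pan_front, either way round below 0.13 rad and z of stick1 in the frame of pan_front between 0 and 0.01 m and x of stick2 in the frame of pan_front between 0 and 0.052 m and z of stick2 in the frame of pan_front between 0 and 0.01 m and x of stick3 in the frame of pan_front between 0 and 0.052 m and z of stick3 in the frame of pan_front between 0 and 0.01 m and x of stick4 in the frame of pan_front between 0 and 0.052 m and z of stick4 in the frame of pan_front between 0 and 0.01 m and x of stick5 in the frame of pan_front between 0 and 0.052 m and z of stick5 in the frame of pan_front between 0 and 0.01 m and x of stick6 in the frame of pan_front between 0 and 0.052 m and z of stick6 in the frame of pan_front between 0 and 0.01 m and value of joint pan below 0.03 m), for 0.2 s.
3. the rake is back home in its block and let go, the pan not yet pushed (distance between rake_grip and block_home below 0.022 m and contact force between the fingers and rake below 0.1 N and value of joint pan below 0.05 m), for 0.2 s.
4. the pan is fully home, the latch not yet across (value of joint pan above 0.114 m and value of joint latch below 1 rad), for 0.1 s.
5. the latch is across (value of joint latch above 1.4 rad), for 0.2 s.
At the end, for the whole second after the job is handed in: All six breadsticks lie flat in the pan, within 0.13 rad of parallel to its front wall, centres within 52 mm of it (tight rows reach 35 mm); rake let go in its block, grip within 22 mm of home; pan within 6 mm of fully home; latch past 1.4 rad; all at rest (x of stick1 in the frame of pan_front between 0 and 0.052 m and angle between the y axis of each of stick1, stick2, stick3, stick4, stick5, stick6 and the y axis of pan_front, either way round below 0.13 rad and z of stick1 in the frame of pan_front between 0 and 0.01 m and x of stick2 in the frame of pan_front between 0 and 0.052 m and z of stick2 in the frame of pan_front between 0 and 0.01 m and x of stick3 in the frame of pan_front between 0 and 0.052 m and z of stick3 in the frame of pan_front between 0 and 0.01 m and x of stick4 in the frame of pan_front between 0 and 0.052 m and z of stick4 in the frame of pan_front between 0 and 0.01 m and x of stick5 in the frame of pan_front between 0 and 0.052 m and z of stick5 in the frame of pan_front between 0 and 0.01 m and x of stick6 in the frame of pan_front between 0 and 0.052 m and z of stick6 in the frame of pan_front between 0 and 0.01 m and distance between rake_grip and block_home below 0.022 m and contact force between the fingers and rake below 0.1 N and value of joint pan above 0.114 m and value of joint latch above 1.4 rad and linear speed of each of stick1, stick2, stick3, stick4, stick5, stick6 below 0.02 m/s); the robot touches nothing.
It fails at once if a breadstick is touched by the gripper or arm (contact force between any of the fingers, the arm and stick1 above 0.3 N or contact force between any of the fingers, the arm and stick2 above 0.3 N or contact force between any of the fingers, the arm and stick3 above 0.3 N or contact force between any of the fingers, the arm and stick4 above 0.3 N or contact force between any of the fingers, the arm and stick5 above 0.3 N or contact force between any of the fingers, the arm and stick6 above 0.3 N).
It fails at once if the strip heater is touched (contact force between anything else and heater above 1 N).
It fails at once if a breadstick leaves the pan (z of any of stick1, stick2, stick3, stick4, stick5, stick6 in the frame of pan_front above 0.07 m).
It fails at once if a bystander is pushed more than 30 mm or knocked over (distance of any of herbs, cheese, ramekin, can, spoon, cutter from where it was at the start of the episode above 0.03 m or angle between any of herbs, cheese, ramekin, can, spoon, cutter's own z axis and vertical above 0.4 rad).
It also fails if it takes over 72 s, if anything falls off the work surface, if the arm or the gripper's body presses on something with over 40 N, if the wrist force passes 120 N, or if a joint passes its speed limit or range.

## Working session

There is one attempt and no reset: what is moved stays moved. The work goes in short steps, each a Python script; the robot and the scene stay as the last script left them, time stands still between calls to the robot, and variables do not carry over. Pictures are saved under pics/ and viewed, and the job is handed in when it is done.

```bash
ls; mkdir -p pics; python3 - <<'E'
from plant import *
import cv2,numpy as np
print(observe())
for n in("side","top"):
    im,d=get_image(n); c=get_calibration(n)
    print(n,c)
    np.savez(f"pics/{n}0.npz",im=im,d=d)
    cv2.imwrite(f"pics/{n}0.png",im[:,:,::-1])
E
```

```text
pics
{'time_s': 0.0, 'q': array([ 1.21392342e+00,  2.21232031e-01,  1.52760728e+00,  1.20193997e-05,
        1.39471331e+00, -1.26124230e-01]), 'joint_velocities': array([ 0.00215743,  0.00045994,  0.00032622,  0.00044064, -0.00086647,
       -0.00088484]), 'joint_torque': array([-6.39291793e-04, -4.96913087e+01, -3.89387691e+01, -3.25999117e-04,
        1.14707297e-02, -1.69847675e-05]), 'eef_pos': array([0.14274233, 0.60785785, 0.23019762]), 'tcp_rot': array([-1.70295597,  1.56883632, -1.93370677]), 'ft_force': array([ 0.7172249 , -0.38089973,  0.46783048]), 'torque': array([-0.0198562 ,  0.0205549 ,  0.02204304]), 'opening': 0.08542950058437725}
side {'intrinsics': array([[539.45812778,   0.        , 313.1587257 ],
       [  0.        , 539.45812778, 239.3064118 ],
       [  0.        ,   0.        ,   1.        ]]), 'dist_coeffs': array([0.02741992, 0.        , 0.        , 0.        , 0.        ]), 'world_from_camera': array([[ 0.84319599, -0.40401771,  0.35466916, -0.03567028],
       [-0.53755734, -0.62471164,  0.56636338, -0.7833564 ],
       [-0.00725488, -0.66821034, -0.74393703,  1.2220499 ],
       [ 0.        ,  0.        ,  0.        ,  1.        ]])}
top {'intrinsics': array([[623.74764856,   0.        , 307.39832661],
       [  0.        , 623.74764856, 246.71038096],
       [  0.        ,   0.        ,   1.        ]]), 'dist_coeffs': array([-0.02659809,  0.        ,  0.        ,  0.        ,  0.        ]), 'world_from_camera': array([[-0.0166693 , -0.98306051,  0.18252167,  0.2238589 ],
       [-0.99959981,  0.02055766,  0.01943217,  0.02593497],
       [-0.02285522, -0.18212471, -0.98300978,  1.50758731],
       [ 0.        ,  0.        ,  0.        ,  1.        ]])}
```

View pics/side0.png

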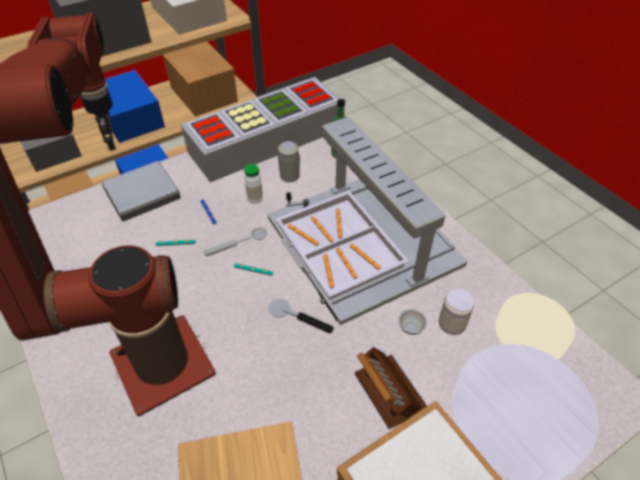

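View pics/top0.png

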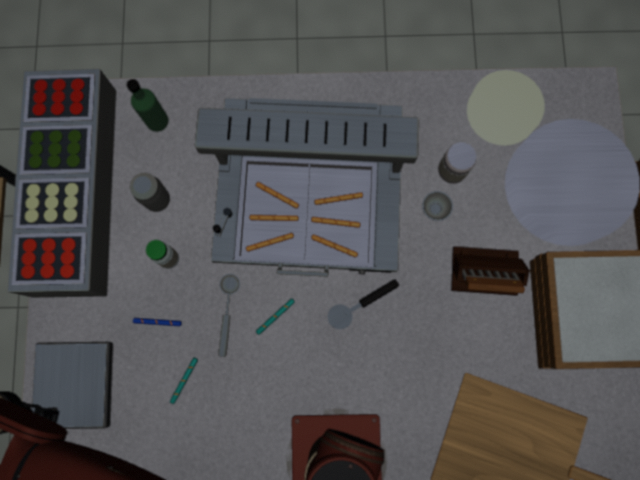

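The six orange sticks are in the pan: top view, left column at (277,195), (273,217), (270,242) and right column at (338,198), (336,222), (334,245). The blue and turquoise look-alikes lie on the counter at (157,322), (276,316) and (184,380). The rake block is at (490,271) in the top view and (390,385) in the side view.

```bash
cat > h.py <<'E'
import numpy as np, cv2
from plant import *
def cal(n):
    c=get_calibration(n); return np.array(c["intrinsics"]),np.array(c["dist_coeffs"]),np.array(c["world_from_camera"])
def rays(n,uv):
    K,D,T=cal(n); p=cv2.undistortPoints(np.array(uv,float).reshape(-1,1,2),K,D).reshape(-1,2)
    d=np.c_[p,np.ones(len(p))]@T[:3,:3].T; return T[:3,3],d
def onplane(n,uv,z):
    o,d=rays(n,uv); s=(z-o[2])/d[:,2]; return o+d*s[:,None]
def proj(n,P):
    K,D,T=cal(n); Ti=np.linalg.inv(T)
    return cv2.projectPoints(np.array(P,float).reshape(-1,1,3),cv2.Rodrigues(Ti[:3,:3])[0],Ti[:3,3],K,D)[0].reshape(-1,2)
def tri(uvs,uvt):
    o1,d1=rays("side",[uvs]);o2,d2=rays("top",[uvt]);d1=d1[0];d2=d2[0]
    A=np.c_[d1,-d2]; s=np.linalg.lstsq(A,o2-o1,rcond=None)[0]
    a=o1+s[0]*d1;b=o2+s[1]*d2; return (a+b)/2,np.linalg.norm(a-b)
def depthpts(n,im_d):
    K,D,T=cal(n); h,w=im_d.shape; u,v=np.meshgrid(np.arange(w),np.arange(h))
    p=cv2.undistortPoints(np.stack([u,v],-1).reshape(-1,1,2).astype(float),K,D).reshape(-1,2)
    P=np.c_[p,np.ones(len(p))]*im_d.reshape(-1,1); return (P@T[:3,:3].T+T[:3,3]).reshape(h,w,3)
def crop(n,im,x0,y0,x1,y1,s,f,pts=None):
    c=cv2.resize(im[y0:y1,x0:x1],None,fx=s,fy=s,interpolation=cv2.INTER_CUBIC)
    c=cv2.convertScaleAbs(c,alpha=1.6 if n=="top" else 1.0)
    c=np.ascontiguousarray(c[:,:,::-1])
    if pts is not None:
        for u,v in pts: cv2.circle(c,(int((u+.5-x0)*s),int((v+.5-y0)*s)),2,(0,255,255),-1)
    cv2.imwrite(f,c)
E
python3 - <<'E'
from h import *
s=np.load("pics/side0.npz")["im"];t=np.load("pics/top0.npz")["im"]
crop("top",t,190,90,430,290,3.3,"pics/c_tpan.png")
crop("side",s,255,110,475,330,2.7,"pics/c_span.png")
crop("top",t,430,230,550,310,6,"pics/c_tblk.png")
crop("side",s,340,330,440,430,6,"pics/c_sblk.png")
E
```

```text
(no output)
```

View pics/c_tpan.png

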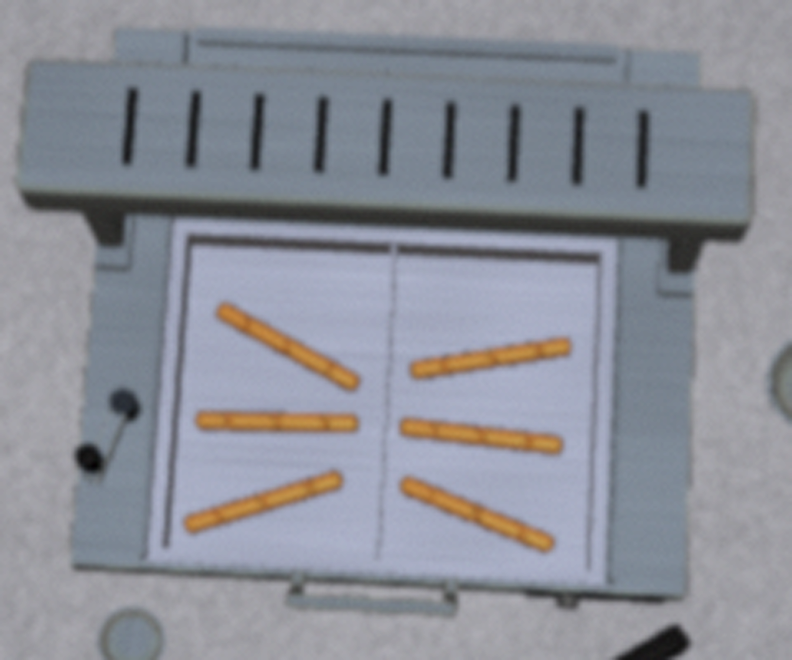

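View pics/c_span.png

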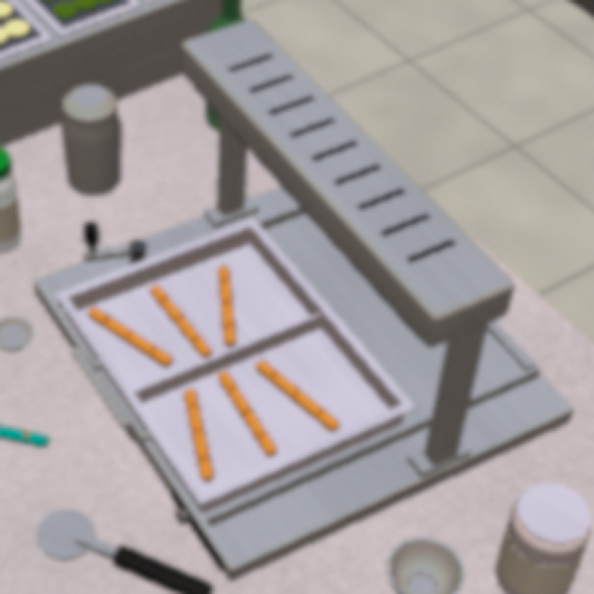

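View pics/c_tblk.png

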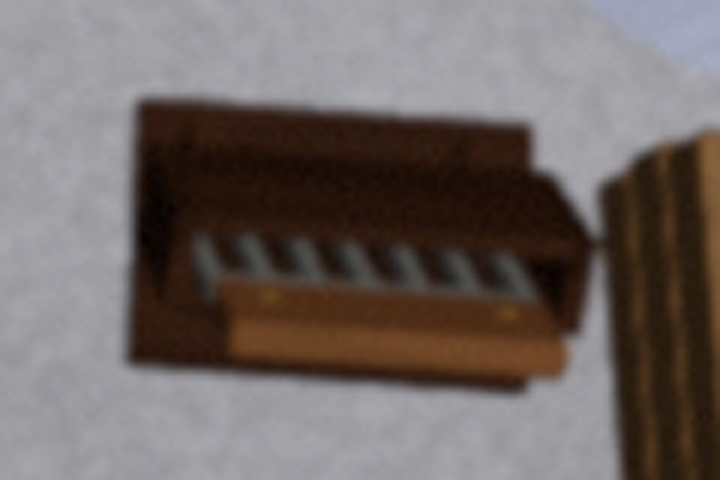

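View pics/c_sblk.png

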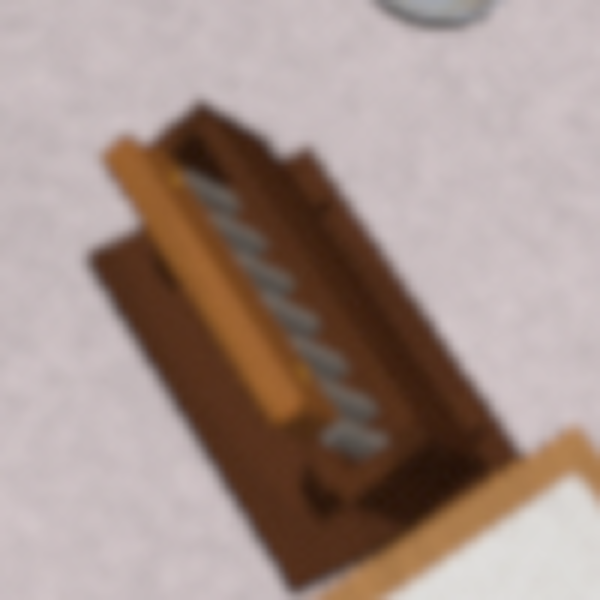

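```bash
python3 - <<'E'
from h import *
import numpy as np
for n in("side","top"):
    f=np.load(f"pics/{n}0.npz");im=f["im"];d=f["d"];P=depthpts(n,d)
    print(n,"noise",[(np.round(np.median(P[d>0][:,2]),4))], (d==0).sum())
    hsv=cv2.cvtColor(im,cv2.COLOR_RGB2HSV)
    m=(hsv[...,0]>6)&(hsv[...,0]<20)&(hsv[...,1]>120)&(hsv[...,2]>(120 if n=="side" else 70))
    x0,y0,x1,y1=(355,345,425,405) if n=="side" else (445,245,530,298)
    mm=np.zeros_like(m);mm[y0:y1,x0:x1]=m[y0:y1,x0:x1]
    Q=P[mm&(d>0)]; print("grip",len(Q),Q.mean(0),np.percentile(Q,[2,98],axis=0))
    # sticks
    x0,y0,x1,y1=(280,200,390,295) if n=="side" else (240,170,375,262)
    mm=np.zeros_like(m,np.uint8);mm[y0:y1,x0:x1]=m[y0:y1,x0:x1]
    k,l,st,ce=cv2.connectedComponentsWithStats(mm)
    for i in range(1,k):
        if st[i,4]>60:
            v,u=np.where(l==i); W=onplane(n,np.c_[u,v],0.046); c=W.mean(0)
            U,S,V=np.linalg.svd(W-c,full_matrices=False); pr=(W-c)@V[0]
            print("stick",ce[i].round(1),st[i,4],c.round(4),"dir",np.round(np.degrees(np.arctan2(V[0,0],V[0,1])),1),"len",round(np.ptp(pr),3),"zdepth",np.median(P[l==i][:,2]).round(4))
    # rim
    mz=(abs(P[...,2]-0.064)<0.006)&(d>0); cv2.imwrite(f"pics/rim_{n}.png",cv2.resize((mz*255).astype(np.uint8),(800,600)))
    k,l,st,ce=cv2.connectedComponentsWithStats((abs(P[...,2]-0.036)<0.006).astype(np.uint8))
E
```

```text
side noise [np.float64(0.0019)] 1265
grip 382 [ 0.38129482 -0.3672144   0.12565592] [[ 0.37028744 -0.42176276  0.11750662]
 [ 0.39420222 -0.30903747  0.13191001]]
stick [338.6 223. ] 79 [0.6252 0.1265 0.046 ] dir -149.1 len 0.113 zdepth 0.0484
stick [321.7 228.7] 82 [0.5692 0.1344 0.046 ] dir 2.3 len 0.11 zdepth 0.0487
stick [303.4 234.6] 103 [0.5108 0.1439 0.046 ] dir -15.8 len 0.111 zdepth 0.0481
stick [365.1 256.3] 116 [ 0.614  -0.0227  0.046 ] dir -8.1 len 0.113 zdepth 0.0481
stick [346.3 262.9] 104 [ 0.5554 -0.0137  0.046 ] dir 8.4 len 0.115 zdepth 0.0486
stick [328.1 270.7] 109 [ 0.497  -0.0092  0.046 ] dir -155.8 len 0.112 zdepth 0.0483
top noise [np.float64(0.0023)] 1279
grip 30 [ 0.37664354 -0.39801756  0.12581483] [[ 0.37289589 -0.42210685  0.11914963]
 [ 0.38116398 -0.36283409  0.13162717]]
stick [276.8 194.6] 193 [0.6253 0.1269 0.046 ] dir -149.4 len 0.115 zdepth 0.0474
stick [338.1 198.1] 190 [ 0.6132 -0.0213  0.046 ] dir -8.1 len 0.113 zdepth 0.0478
stick [273.3 217.4] 193 [0.5686 0.1359 0.046 ] dir 1.7 len 0.114 zdepth 0.0473
stick [335.6 221.7] 194 [ 0.5548 -0.0139  0.046 ] dir 8.3 len 0.114 zdepth 0.0479
stick [269.4 241.7] 199 [0.5094 0.1455 0.046 ] dir -16.1 len 0.113 zdepth 0.0472
stick [333.8 245.3] 208 [ 0.4974 -0.0081  0.046 ] dir -156.0 len 0.114 zdepth 0.0477
```

View pics/rim_top.png

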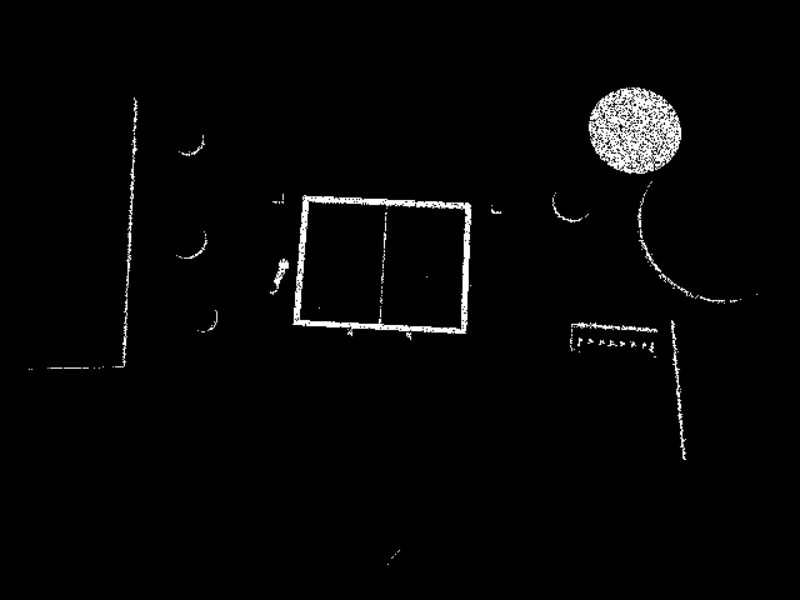

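```bash
python3 - <<'E'
from h import *
f=np.load("pics/top0.npz");im=f["im"];d=f["d"];P=depthpts("top",d)
for v in (190,210,230,250):
    print(v,[ (u,*np.round(P[v,u],3)) for u in list(range(232,246))+list(range(302,312,1))+list(range(370,384))])
for u in (255,270,290,305,330,350,370):
    print(u,[ (v,np.round(P[v,u,0],3),np.round(P[v,u,2],3),*im[v,u]) for v in list(range(255,278))])
E
```

```text
190 [(232, np.float64(0.644), np.float64(0.238), np.float64(0.03)), (233, np.float64(0.644), np.float64(0.236), np.float64(0.031)), (234, np.float64(0.642), np.float64(0.233), np.float64(0.035)), (235, np.float64(0.643), np.float64(0.231), np.float64(0.031)), (236, np.float64(0.644), np.float64(0.229), np.float64(0.029)), (237, np.float64(0.639), np.float64(0.224), np.float64(0.045)), (238, np.float64(0.639), np.float64(0.221), np.float64(0.045)), (239, np.float64(0.64), np.float64(0.219), np.float64(0.043)), (240, np.float64(0.634), np.float64(0.214), np.float64(0.064)), (241, np.float64(0.635), np.float64(0.212), np.float64(0.061)), (242, np.float64(0.634), np.float64(0.209), np.float64(0.062)), (243, np.float64(0.635), np.float64(0.207), np.float64(0.061)), (244, np.float64(0.635), np.float64(0.205), np.float64(0.061)), (245, np.float64(0.638), np.float64(0.204), np.float64(0.05)), (302, np.float64(0.64), np.float64(0.066), np.float64(0.029)), (303, np.float64(0.638), np.float64(0.063), np.float64(0.035)), (304, np.float64(0.639), np.float64(0.061), np.float64(0.033)), (305, np.fl
[... 22278 characters left out ...]
oat64(0.439), np.float64(0.028), np.uint8(34), np.uint8(34), np.uint8(35)), (271, np.float64(0.44), np.float64(0.004), np.uint8(52), np.uint8(51), np.uint8(53)), (272, np.float64(0.438), np.float64(-0.004), np.uint8(85), np.uint8(85), np.uint8(88)), (273, np.float64(0.437), np.float64(-0.008), np.uint8(100), np.uint8(99), np.uint8(104)), (274, np.float64(0.433), np.float64(0.002), np.uint8(101), np.uint8(101), np.uint8(105)), (275, np.float64(0.431), np.float64(-0.006), np.uint8(102), np.uint8(102), np.uint8(105)), (276, np.float64(0.428), np.float64(0.003), np.uint8(100), np.uint8(99), np.uint8(103)), (277, np.float64(0.426), np.float64(-0.004), np.uint8(102), np.uint8(102), np.uint8(106))]
```

```bash
python3 - <<'E'
from h import *
res={}
for n in("side","top"):
    f=np.load(f"pics/{n}0.npz");im=f["im"];d=f["d"];P=depthpts(n,d)
    m=((abs(P[...,2]-0.064)<0.007)&(d>0)).astype(np.uint8)
    roi=np.zeros_like(m); x0,y0,x1,y1=(262,180,412,310) if n=="side" else (232,155,388,270); roi[y0:y1,x0:x1]=1
    m*=roi; k,l,st,ce=cv2.connectedComponentsWithStats(cv2.morphologyEx(m,cv2.MORPH_CLOSE,np.ones((3,3))),connectivity=8)
    i=1+np.argmax(st[1:,4]); sel=(l==i)&(m>0); v,u=np.where(sel); W=onplane(n,np.c_[u,v],0.064)[:,:2]
    r=cv2.minAreaRect((W*1000).astype(np.float32)); print(n,r,np.median(P[sel][:,2]))
    # edge fits: yaw from per-side fit
    a=np.radians(r[2]); 
    print(cv2.boxPoints(r))
    # dark knob
E
python3 - <<'E'
from h import *
s=np.load("pics/side0.npz")["im"];t=np.load("pics/top0.npz")["im"]
crop("top",t,205,195,255,245,12,"pics/c_tl.png")
crop("side",s,275,180,320,220,14,"pics/c_sl.png")
E
```

```text
side ((573.552490234375, 80.88017272949219), (372.3855285644531, 274.56866455078125), 85.79737854003906) 0.06417703948626241
[[ 422.99237  -94.75121]
 [ 696.82275 -114.87266]
 [ 724.1126   256.51157]
 [ 450.28223  276.633  ]]
top ((573.0481567382812, 54.39448547363281), (330.34637451171875, 269.50665283203125), 85.85515594482422) 0.06361077285135752
[[ 426.70886 -100.60698]
 [ 695.5106  -120.08641]
 [ 719.38745  209.39595]
 [ 450.5857   228.87538]]
```

View pics/c_tl.png

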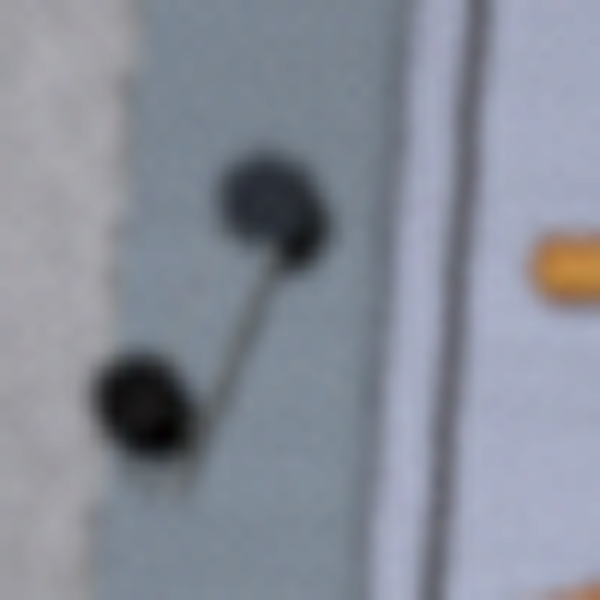

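View pics/c_sl.png

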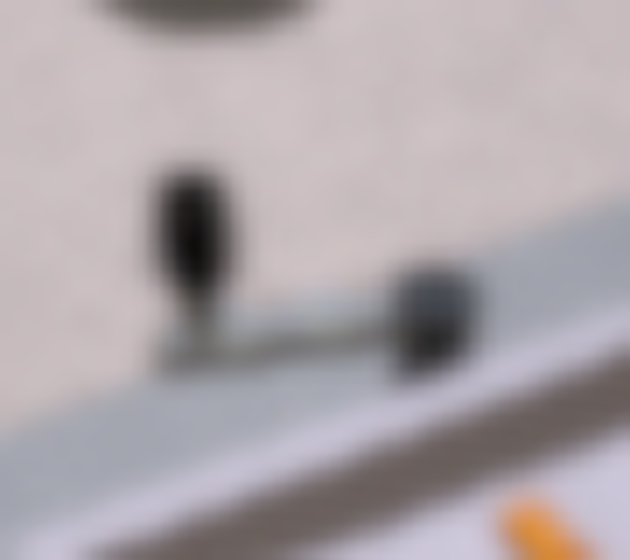

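```bash
cat > pan.py <<'E'
from h import *
def fitline(W,ax):
    # robust line; ax=0: x as fn of y
    a,b=(W[:,1],W[:,0]) if ax==0 else (W[:,0],W[:,1])
    k=np.ones(len(a),bool)
    for _ in range(6):
        c=np.polyfit(a[k],b[k],1); r=b-np.polyval(c,a); k=abs(r)<max(2*np.std(r[k]),.0008)
    return c
def measure(npz,x_off=0):
    n="top"; f=np.load(npz);d=f["d"];P=depthpts(n,d)
    m=((abs(P[...,2]-0.064)<0.009)&(d>0)); v,u=np.where(m); W=onplane(n,np.c_[u,v],0.064)[:,:2]
    Z=W-np.array([0.573,0.055])
    R=np.array([[np.cos(.0687),-np.sin(.0687)],[np.sin(.0687),np.cos(.0687)]])  # pan axes guess yaw -0.07?
    return W,P
E
python3 - <<'E'
from pan import *
W,P=measure("pics/top0.npz")
def near(x0,x1,y0,y1): return W[(W[:,0]>x0)&(W[:,0]<x1)&(W[:,1]>y0)&(W[:,1]<y1)]
# guess: pan x axis direction in world
cs=np.array([[0.4385,-0.0995],[0.683,-0.115],[0.706,0.205],[0.462,0.217]])
yaw=-0.073
for it in range(3):
    c,s=np.cos(yaw),np.sin(yaw); ex=np.array([c,s]);ey=np.array([-s,c]); X=W@ex;Y=W@ey
    if it==0:
        x0,y0=(np.array([0.573,0.0545])@ex,np.array([0.573,0.0545])@ey)
    out={}
    def seg(mask,a,b):
        k=mask.copy()
        for _ in range(5):
            p=np.polyfit(a[k],b[k],1); r=b-np.polyval(p,a); k=mask&(abs(r)<.007)
        return p,r[k].std(),k.sum()
    fr=seg((abs(Y-y0)<.14)&(abs(X-(x0-.1225))<.012),Y-y0,X)
    bk=seg((abs(Y-y0)<.14)&(abs(X-(x0+.1225))<.012),Y-y0,X)
    lf=seg((abs(X-x0)<.1)&(abs(Y-(y0+.157))<.012),X-x0,Y)
    rt=seg((abs(X-x0)<.1)&(abs(Y-(y0-.157))<.012),X-x0,Y)
    print("yaw",yaw,[(np.round(q[0],4),round(q[1],4),q[2]) for q in(fr,bk,lf,rt)])
    print("len",bk[0][1]-fr[0][1],"wid",lf[0][1]-rt[0][1])
    yaw+= (-(fr[0][0]+bk[0][0])+lf[0][0]+rt[0][0])/4
    x0+=0; 
c,s=np.cos(yaw),np.sin(yaw); ex=np.array([c,s]);ey=np.array([-s,c])
xf=(fr[0][1]+bk[0][1])/2-.1175; ym=(lf[0][1]+rt[0][1])/2
print("pan_front",ex*xf+ey*ym,"from front only xf",fr[0][1]+.005, xf)
# rib check, z=.059
rib=onplane("top",[[308.9,163.7],[303.7,258.6]],.059)[:,:2]; print("rib Y",rib@ey,ym,"X",rib@ex)
# latch
kn=onplane("top",[[216.2,227.7]],.102);hp=[onplane("top",[[226.7,211.2]],z) for z in(.064,.08,.092)]
print("knob",kn,"hinge",hp, [np.linalg.norm((h-kn)[0,:2]) for h in hp])
print("side",onplane("side",[[275+190/14-.5,180+190/14-.5]],.1),"hinge",tri((275+432/14-.5,180+295/14-.5),(226.7,211.2)), "knob",tri((275+190/14-.5,180+185/14-.5),(216.2,227.7)))
E
```

```text
yaw -0.073 [(array([-0.0006,  0.4519]), np.float64(0.003), np.int64(505)), (array([-1.000e-04,  6.958e-01]), np.float64(0.0036), np.int64(566)), (array([0.0013, 0.2551]), np.float64(0.0036), np.int64(418)), (array([ 0.0019, -0.0591]), np.float64(0.0033), np.int64(401))]
len 0.24382844712758922 wid 0.3142726400399181
yaw -0.07201088248407099 [(array([-2.00e-04,  4.52e-01]), np.float64(0.0029), np.int64(500)), (array([-0.    ,  0.6958]), np.float64(0.0036), np.int64(567)), (array([-0.    ,  0.2546]), np.float64(0.0036), np.int64(419)), (array([ 0.0005, -0.0597]), np.float64(0.0033), np.int64(401))]
len 0.24381327902788613 wid 0.3142969413745773
yaw -0.07184286491608187 [(array([-3.00e-04,  4.52e-01]), np.float64(0.0029), np.int64(499)), (array([2.000e-04, 6.958e-01]), np.float64(0.0036), np.int64(567)), (array([-2.000e-04,  2.545e-01]), np.float64(0.0036), np.int64(419)), (array([ 0.0003, -0.0598]), np.float64(0.0033), np.int64(401))]
len 0.24382168713371938 wid 0.3142969419961803
pan_front [0.46220414 0.06434996] from front only xf 0.456987297442423 0.4563981410092827
rib Y [0.09741263 0.09690922] 0.09733612243310785 X [0.69209999 0.45877278]
knob [[0.53400423 0.26408376 0.102     ]] hinge [array([[0.5821597 , 0.24575307, 0.064     ]]), array([[0.57818848, 0.24331671, 0.08      ]]), array([[0.57521006, 0.24148945, 0.092     ]])] [np.float64(0.051526345541082104), np.float64(0.04882128823592575), np.float64(0.04699386495971433)]
side [[0.53665508 0.27091188 0.1       ]] hinge (array([0.58182062, 0.24554469, 0.06536762]), np.float64(7.499573517813607e-07)) knob (array([0.53222583, 0.2626862 , 0.11019087]), np.float64(6.039400013394864e-05))
```

```bash
python3 - <<'E'
from h import *
# block edges on planes via lines: back base edge (z~0?) 
def tc(x,y): return (430+x/6-.5,230+y/6-.5)
def sc(x,y): return (340+x/6-.5,330+y/6-.5)
for nm,a,b in (("frontbase",(132,362),(525,390)),("backtop",(145,100),(530,127))):
    W=onplane("top",[tc(*a),tc(*b)],0.0); e=W[0]-W[1]; print(nm,W.round(4),"yaw",np.arctan2(-e[0],e[1]))
f=np.load("pics/side0.npz");im=f["im"];d=f["d"];P=depthpts("side",d)
hsv=cv2.cvtColor(im,cv2.COLOR_RGB2HSV)
m=(hsv[...,0]>6)&(hsv[...,0]<20)&(hsv[...,1]>120)&(hsv[...,2]>110)
mm=np.zeros_like(m);mm[345:405,355:425]=m[345:405,355:425]
Q=P[mm&(d>0)]; Q=Q[Q[:,2]>.1]
c=np.median(Q,0);U,S,V=np.linalg.svd(Q-c,full_matrices=False);print("axis",V[0],"n",V[2],S/np.sqrt(len(Q)))
pr=(Q-c)@V[0]; print("len",np.percentile(pr,[.5,99.5]))
print("ridge L",tri(sc(133,138),tc(229,322))); print("ridge R",tri(sc(303,410),tc(566,335)))
f=np.load("pics/top0.npz");Pt=depthpts("top",f["d"])
yaw=-.0855;ex=np.array([np.cos(yaw),np.sin(yaw),0]);ey=np.array([-ex[1],ex[0],0])
for nm,PP,r in(("top",Pt,(445,250,528,296)),("side",P,(350,345,425,430))):
    q=PP[r[1]:r[3],r[0]:r[2]].reshape(-1,3); q=q[(q[:,2]>.005)&(q[:,2]<.2)]
    X=q@ex;Y=q@ey
    for yr in [(-.39,-.37),(-.36,-.34),(-.33,-.31)]:
        k=(Y>yr[0])&(Y<yr[1]); o=np.argsort(X[k]); 
        print(nm,yr,[(round(a,3),round(b,3)) for a,b in zip(X[k][o],q[k][o,2])][::max(1,k.sum()//22)])
E
```

```text
frontbase [[ 0.3904 -0.291   0.    ]
 [ 0.3759 -0.4482  0.    ]] yaw -0.09209721683932315
backtop [[ 0.4976 -0.3026  0.    ]
 [ 0.4832 -0.4585  0.    ]] yaw -0.0924364090542141
axis [-0.10395825 -0.99456711  0.00538083] n [-0.61849536  0.06041022 -0.78346289] [0.03414824 0.00932711 0.00389909]
len [-0.06189303  0.05613148]
ridge L (array([ 0.39218475, -0.30227956,  0.12385173]), np.float64(0.002743081555165764))
ridge R (array([ 0.38193219, -0.42534559,  0.12327209]), np.float64(0.003546542287892334))
top (-0.39, -0.37) [(np.float64(0.402), np.float64(0.125)), (np.float64(0.406), np.float64(0.128)), (np.float64(0.41), np.float64(0.127)), (np.float64(0.412), np.float64(0.016)), (np.float64(0.414), np.float64(0.122)), (np.float64(0.417), np.float64(0.122)), (np.float64(0.423), np.float64(0.109)), (np.float64(0.429), np.float64(0.1)), (np.float64(0.434), np.float64(0.093)), (np.float64(0.443), np.float64(0.061)), (np.float64(0.45), np.float64(0.046)), (np.float64(0.454), np.float64(0.059)), (np.float64(0.457), np.float64(0.091)), (np.float64(0.459), np.float64(0.093)), (np.float64(0.463
[... 4438 characters left out ...]
, np.float64(0.011)), (np.float64(0.418), np.float64(0.125)), (np.float64(0.42), np.float64(0.012)), (np.float64(0.424), np.float64(0.013)), (np.float64(0.428), np.float64(0.013)), (np.float64(0.431), np.float64(0.012)), (np.float64(0.435), np.float64(0.015)), (np.float64(0.439), np.float64(0.012)), (np.float64(0.455), np.float64(0.091)), (np.float64(0.458), np.float64(0.093)), (np.float64(0.461), np.float64(0.043)), (np.float64(0.468), np.float64(0.083)), (np.float64(0.473), np.float64(0.033)), (np.float64(0.477), np.float64(0.069)), (np.float64(0.493), np.float64(0.044)), (np.float64(0.511), np.float64(0.014)), (np.float64(0.517), np.float64(0.014)), (np.float64(0.538), np.float64(0.007))]
```

```bash
cat > geo.py <<'E'
from h import *
from scipy.spatial.transform import Rotation as R
YP=-0.0719; PF=np.array([0.4622,0.0643,0.036])
exP=np.array([np.cos(YP),np.sin(YP),0]);eyP=np.array([-np.sin(YP),np.cos(YP),0])
YB=-0.092; G=np.array([0.388,-0.364,0.1065]); T0=0.56
def toW(X,Y,Z): return PF+exP*X+eyP*Y+np.array([0,0,Z])
def toP(w): w=np.asarray(w)-PF; return np.array([w@exP,w@eyP,w[2]])
SG=1
def tool(yaw,t,sg=None):
    "fingers along -rake z; rake leaning t, top to -x. returns R, d"
    sg=SG if sg is None else sg
    Rz=R.from_euler('z',yaw).as_matrix()
    d=Rz@[np.sin(t),0,-np.cos(t)]; y=sg*(Rz@[np.cos(t),0,np.sin(t)])
    M=np.c_[d,y,np.cross(d,y)]
    return R.from_matrix(M).as_euler('xyz'),d
E
python3 - <<'E'
from geo import *
for px in((197.1,153.1),(414.3,162.2)): print("heater front lower",toP(onplane("top",[px],.24)[0]))
for c in [(.6252,.1267),(.569,.135),(.510,.1445),(.6136,-.022),(.555,-.0138),(.4972,-.0086)]: print("stick",toP([*c,.046]).round(4))
print("hinge",toP([.582,.2456,.092]),"knob",toP([.534,.264,.092]))
for sg in(1,-1):
    r,d=tool(YB,T0,sg)
    for nm,p,rr in [("grasp",G+d*.019,r),("pre",G-d*.1,r)]+[(f"pan{X}{Y}{t}",toW(X,Y,0.003)+tool(YP,t,sg)[1]*(-.094+.019),tool(YP,t,sg)[0]) for X in(.222,.05) for Y in(.077,-.077) for t in(.56,.45,.3)]:
        print(sg,nm,p.round(3),rr.round(3),inverse_kinematics(p,rr))
E
```

```text
heater front lower [0.18925495 0.23339975 0.204     ]
heater front lower [ 0.19098597 -0.22928514  0.204     ]
stick [0.1581 0.0739 0.01  ]
stick [0.1014 0.0782 0.01  ]
stick [0.0419 0.0834 0.01  ]
stick [ 0.1572 -0.0752  0.01  ]
stick [ 0.0982 -0.0712  0.01  ]
stick [ 0.0401 -0.0702  0.01  ]
hinge [0.10646623 0.18943778 0.056     ] knob [0.05726843 0.20434201 0.056     ]
1 grasp [ 0.398 -0.365  0.09 ] [ 1.571  1.011 -0.092] [-1.19640285 -0.04849367  2.21082933  0.69408916  0.83559784 -1.54377721]
1 pre [ 0.335 -0.359  0.191] [ 1.571  1.011 -0.092] [-1.34738911 -0.32599746  2.22648806  0.59365451  1.12607832 -1.48573741]
1 pan0.2220.0770.56 [0.649 0.128 0.103] [ 1.571  1.011 -0.072] [ 0.12941308  0.12103098  2.00729079 -0.2350199   0.47363388  0.38115871]
1 pan0.2220.0770.45 [0.657 0.127 0.107] [ 1.571  1.121 -0.072] [ 0.11442025  0.16929282  1.90382421 -0.13723993  0.6297665   0.27929181]
1 pan0.2220.0770.3 [0.667 0.127 0.111] [ 1.571  1.271 -0.072] [ 0.09619469  0.2577447   1.75045569 -0.06653648  0.83847786  0.20524085]
1 pan0.222-0.0770.56 [ 0.638 -0.026  0.103] [ 1.571  1.011 -0
[... 1653 characters left out ...]
an0.222-0.0770.56 [ 0.638 -0.026  0.103] [-1.571  1.011 -0.072] None
-1 pan0.222-0.0770.45 [ 0.646 -0.026  0.107] [-1.571  1.121 -0.072] None
-1 pan0.222-0.0770.3 [ 0.656 -0.027  0.111] [-1.571  1.271 -0.072] None
-1 pan0.050.0770.56 [0.478 0.14  0.103] [-1.571  1.011 -0.072] [ 0.23569238 -0.29461817  2.38966744 -0.32326259  0.53086083 -2.597423  ]
-1 pan0.050.0770.45 [0.485 0.14  0.107] [-1.571  1.121 -0.072] None
-1 pan0.050.0770.3 [0.495 0.139 0.111] [-1.571  1.271 -0.072] None
-1 pan0.05-0.0770.56 [ 0.467 -0.013  0.103] [-1.571  1.011 -0.072] None
-1 pan0.05-0.0770.45 [ 0.474 -0.014  0.107] [-1.571  1.121 -0.072] None
-1 pan0.05-0.0770.3 [ 0.484 -0.015  0.111] [-1.571  1.271 -0.072] None
```

```bash
cat >> geo.py <<'E'
def st(): 
    o=observe(); print(round(o["time_s"],2),o["eef_pos"].round(4),"F",o["ft_force"].round(2),"op",round(o["opening"],4))
def snap(tag,boxes):
    for n in("side","top"):
        im,d=get_image(n); np.savez(f"pics/{n}{tag}.npz",im=im,d=d)
        for i,(nn,b,s) in enumerate(boxes):
            if nn==n: crop(n,im,*b,s,f"pics/{tag}_{n}{i}.png")
E
python3 - <<'E'
from geo import *
down=[0,np.pi/2,0]
r,d=tool(YB,T0)
o=observe()
movep([0.15,0.48,0.40],o["tcp_rot"]); st()
movep(G-d*.10-exP*.02+np.array([0,0,.15]),r); st()
gripper_to(.045)
movep(G-d*.08,r); st()
hold(.05)
snap("a",[("side",(330,300,450,420),5),("top",(400,200,560,320),5)])
E
```

```text
0.96 [0.1499 0.4801 0.3985] F [0.3  0.02 0.54] op 0.0857
3.95 [ 0.3156 -0.3573  0.3413] F [0.15 0.18 0.  ] op 0.0854
5.14 [ 0.346  -0.3609  0.1756] F [ 0.24 -0.95 -0.36] op 0.0452
```

```bash
ls pics | grep ^a_
```

```text
a_side0.png
a_top1.png
```

View pics/a_side0.png

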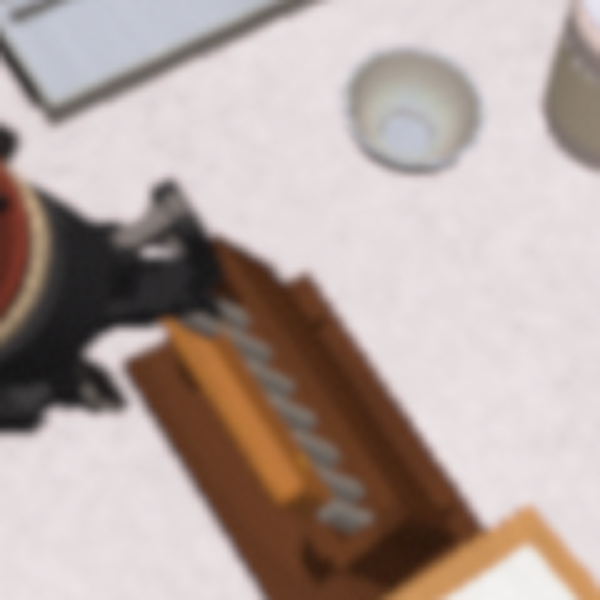

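View pics/a_top1.png

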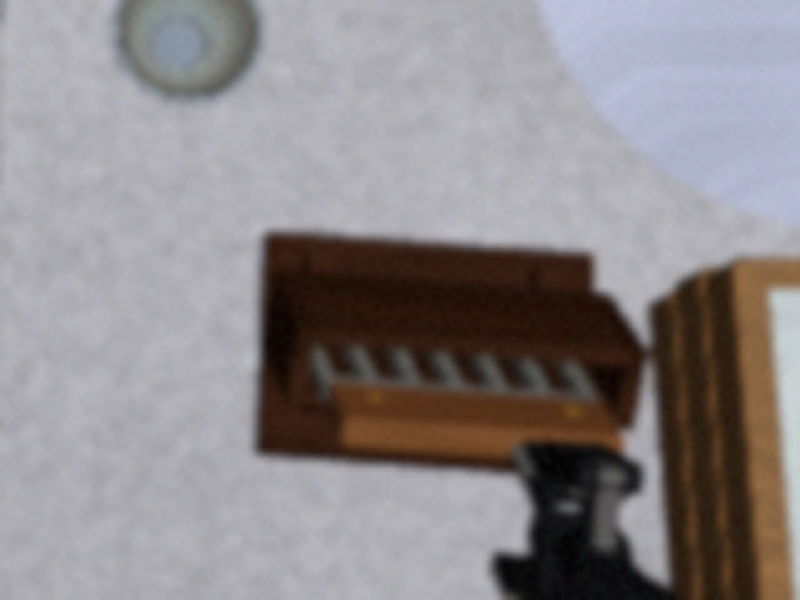

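```bash
python3 - <<'E'
from geo import *
from geo import R as Rot
o=observe(); M=Rot.from_euler('xyz',o["tcp_rot"]).as_matrix(); p=o["eef_pos"]; print(M.round(3),o["q"].round(3))
Rz=Rot.from_euler('z',YB).as_matrix(); zr=Rz@[-np.sin(T0),0,np.cos(T0)]; xr=Rz@[np.cos(T0),0,np.sin(T0)]; yr=Rz[:,1]
cor=[G+.022*zr+a*.008*xr+b*.063*yr for a in(1,-1) for b in(1,-1)]+[G-.094*zr+b*.063*yr for b in(1,-1)]
P=[p,p+M[:,1]*.0225,p-M[:,1]*.0225,p-M[:,0]*.073]
for n,b in(("side",(330,300,450,420)),("top",(400,200,560,320))):
    im=np.load(f"pics/{n}a.npz")["im"]
    crop(n,im,*b,5,f"pics/b_{n}.png",np.r_[proj(n,cor),proj(n,P)])
E
```

```text
[[ 0.53   0.843 -0.092]
 [-0.053 -0.076 -0.996]
 [-0.846  0.533  0.004]] [-1.321 -0.287  2.227  0.605  1.076 -1.49 ]
```

View pics/b_side.png

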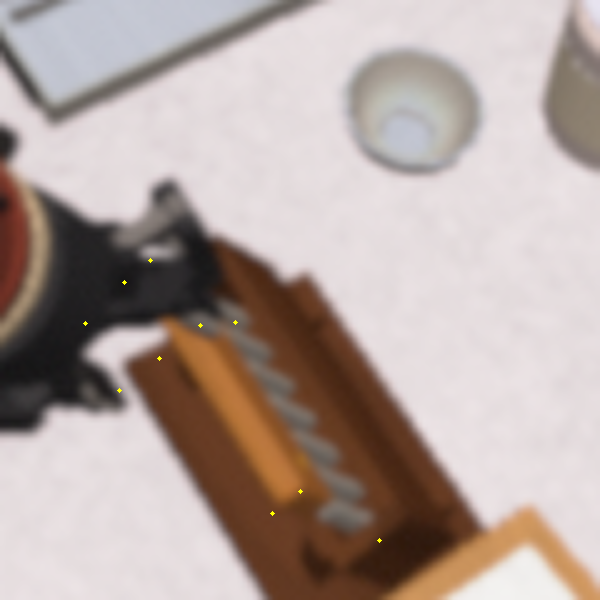

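View pics/b_top.png

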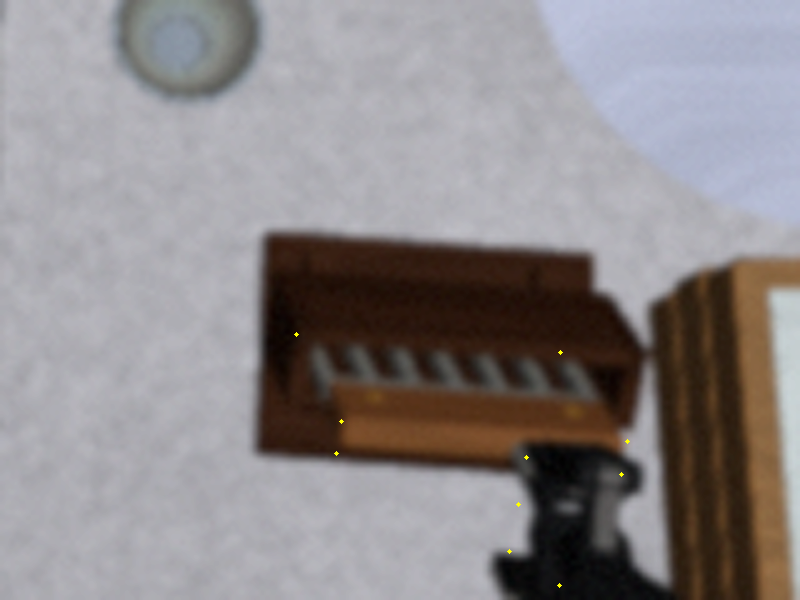

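Projected points (TCP at (518,504), rake ridge at (341,421)–(627,441) in the top crop) land on the gripper and the grip within about 2 mm, so I'm going in to grasp.

```bash
python3 - <<'E'
from geo import *
r,d=tool(YB,T0)
off=.003
hit=move_l(G-d*off+d*.019,feed=.08,max_force=8); print(hit); st()
gripper_to(0.0,f_grip=70); st()
import json; o=observe(); json.dump(dict(p=o["eef_pos"].tolist(),r=o["tcp_rot"].tolist(),off=off),open("grasp.json","w"))
E
```

```text
False
6.64 [ 0.3965 -0.3652  0.0934] F [-0.32 -0.81 -0.34] op 0.0449
7.01 [ 0.3964 -0.3651  0.0935] F [-4.18  1.37  5.  ] op 0.0153
```

```bash
python3 - <<'E'
from geo import *
r,d=tool(YB,T0)
p=observe()["eef_pos"]
move_l(p-d*.085,feed=.12); st()
move_l(p-d*.085+np.array([0,0,.06]),feed=.2); st()
hold(.1)
snap("c",[("side",(300,260,460,420),4),("top",(400,180,560,320),4)])
E
```

```text
7.88 [ 0.3513 -0.3604  0.1644] F [ 0.13 -0.01 -4.46] op 0.0153
8.32 [ 0.3514 -0.3608  0.2247] F [ 0.17  0.08 -3.51] op 0.0156
```

View pics/c_side0.png

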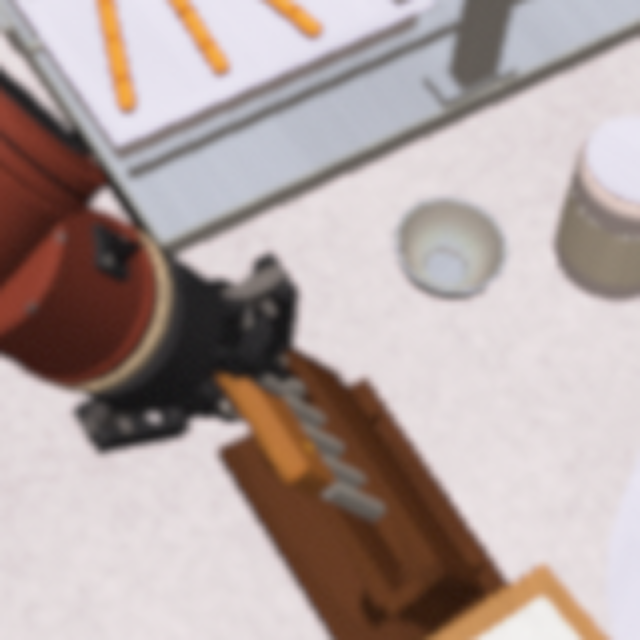

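View pics/c_top1.png

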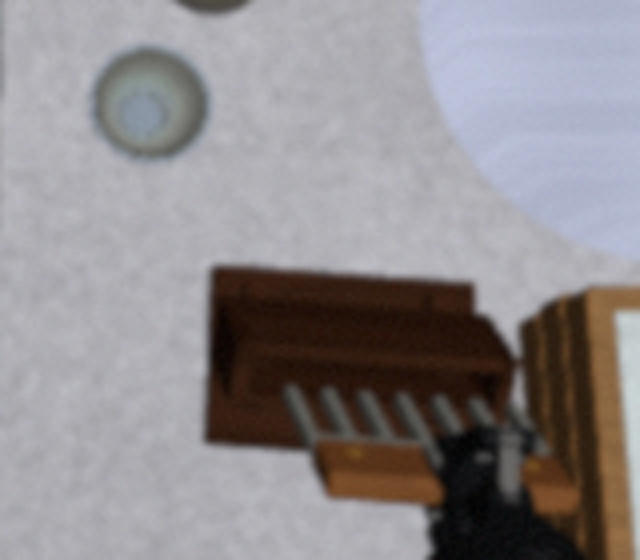

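```bash
python3 - <<'E'
from geo import *
from geo import R as Rot
o=observe(); p=o["eef_pos"];r,d=tool(YB,T0); g=p-d*.016; yr=Rot.from_euler('z',YB).as_matrix()[:,1]; xr=np.cross(yr,-d)
P=[g-d*a+xr*b+yr*c for a,b in((.022,.008),(.022,-.008),(-.022,.008)) for c in(.063,-.063)]+[g+d*.094+yr*c for c in(.063,0,-.063)]
for n,b in(("side",(300,260,460,420)),("top",(400,180,560,320))):
    im=np.load(f"pics/{n}c.npz")["im"]; crop(n,im,*b,5,f"pics/d_{n}.png",proj(n,P))
E
```

```text
(no output)
```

View pics/d_top.png

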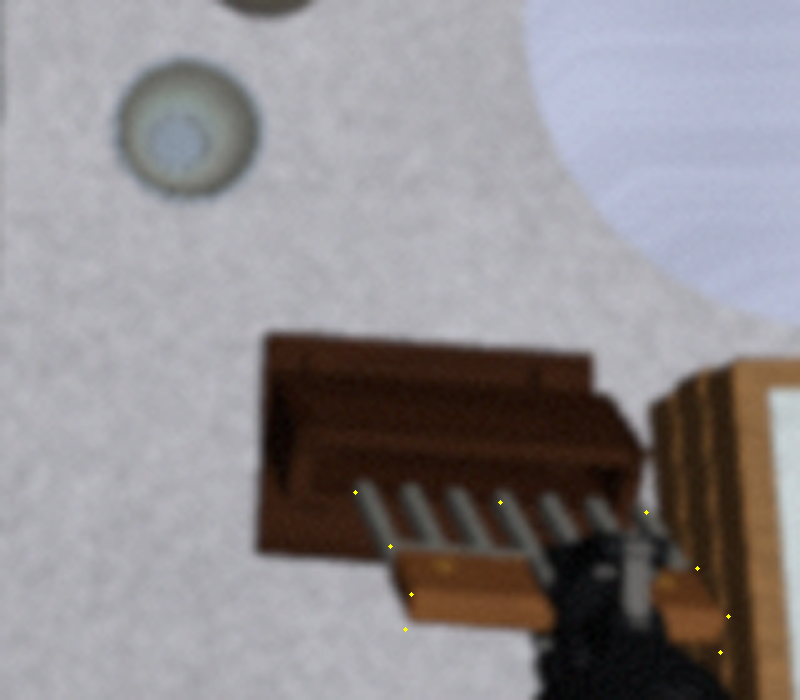

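View pics/d_side.png

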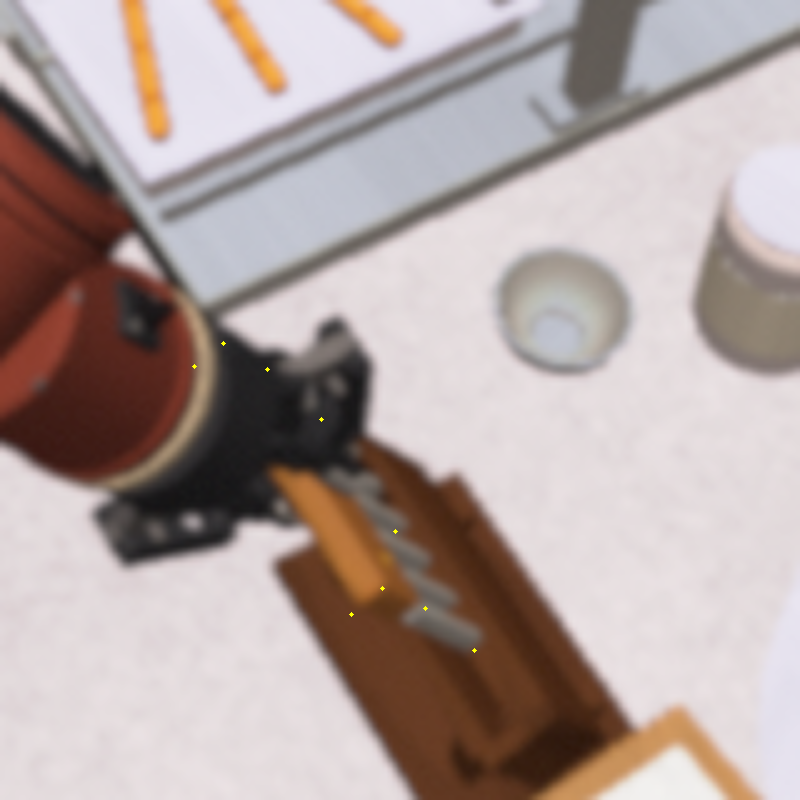

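```bash
cat >> geo.py <<'E'
def tcp(X,Y,Z,t=T0):
    "TCP pose for tine-tip centre at pan coords"
    r,d=tool(YP,t); return toW(X,Y,Z)-d*.078,r
def enter(X,Y,back=.14,z0=.012):
    p,r=tcp(X,Y,z0); _,d=tool(YP,T0)
    movep(p-d*back,r); st()
    move_l(p,feed=.15,max_force=8); st()
    h=move_l(p+d*.03,feed=.025,max_force=4); o=observe(); tip=o["eef_pos"]+d*.078
    print("hit",h,"tip",toP(tip).round(4)); st(); return toP(tip)
E
python3 - <<'E'
from geo import *
p,r=tcp(0.0,-.077,.17); movep(p,r); st()
t=enter(.222,-.077)
E
```

```text
9.88 [ 0.4153 -0.0099  0.2717] F [ 0.48 -0.72 -4.1 ] op 0.0149
10.57 [ 0.5621 -0.021   0.2311] F [ 0.5   0.26 -3.12] op 0.0154
11.65 [ 0.6371 -0.0256  0.1154] F [ 0.23  0.   -3.62] op 0.0152
hit True tip [ 0.2281 -0.077   0.0033]
12.25 [ 0.6429 -0.0259  0.1054] F [ 3.09 -0.07  1.91] op 0.0153
```

```bash
cat >> geo.py <<'E'
def sweep(Y,zc,X0):
    p,r=tcp(X0,Y,zc+.002); move_l(p,feed=.05,rotation=r)
    p,r=tcp(.14,Y,zc+.002); print(move_l(p,feed=.07,rotation=r,max_force=15)); st()
    p,r=tcp(.085,Y,zc+.0012,.35); print(move_l(p,feed=.06,rotation=r,max_force=15)); st()
def press(Y,zc,X=.040,F=7):
    p,r=tcp(X,Y,zc+.0012,.35); print("press",move_l(p,feed=.04,rotation=r,max_force=F)); o=observe(); st()
    print("tip",toP(o["eef_pos"]+tool(YP,.35)[1]*.078).round(4))
E
python3 - <<'E'
from geo import *
sweep(-.077,.0033,.225)
snap("e",[("side",(270,170,420,320),4),("top",(220,150,400,290),4)])
E
```

```text
False
13.87 [ 0.5553 -0.0197  0.1076] F [-0.07  0.65 -3.58] op 0.0151
False
14.7 [ 0.5153 -0.0168  0.114 ] F [ 1.38 -0.73 -1.34] op 0.0152
```

View pics/e_side0.png

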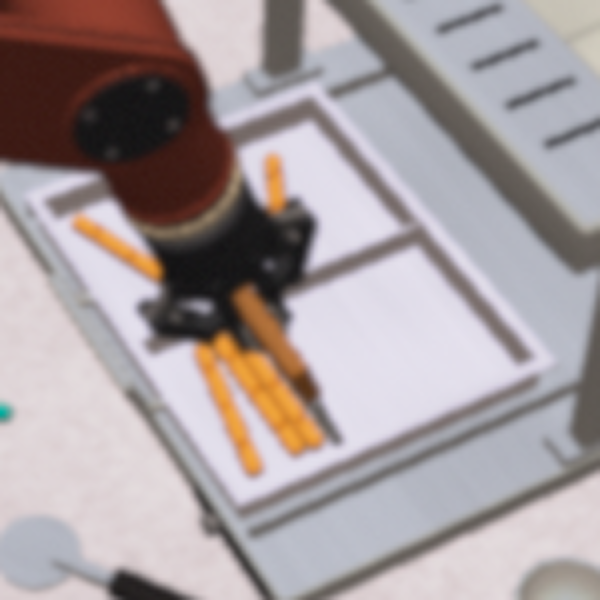

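View pics/e_top1.png

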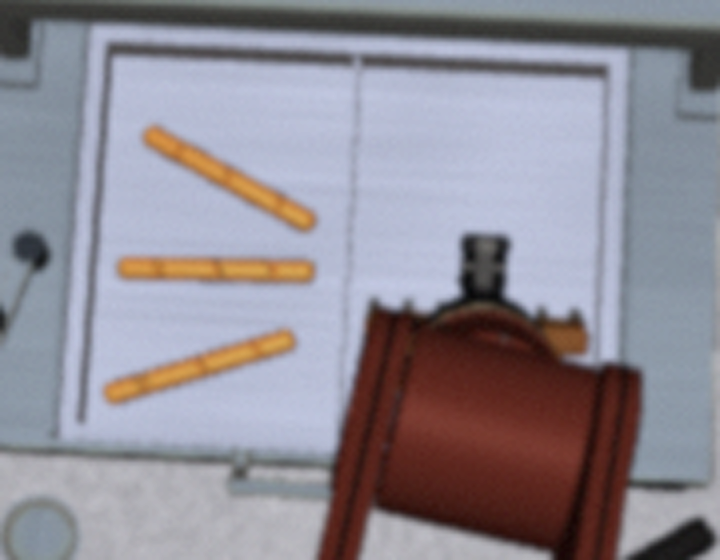

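The sticks are collecting in front of the tines: in the side crop two are parallel and tight at (270,395), and the third is slightly skewed at (230,410). I'm going on to press them to the wall.

```bash
python3 - <<'E'
from geo import *
press(-.077,.0033)
snap("f",[("side",(270,170,420,320),4)])
E
```

```text
press True
15.72 [ 0.4765 -0.014   0.1148] F [ 5.58  0.7  -3.  ] op 0.0152
tip [ 0.0466 -0.077   0.0055]
```

View pics/f_side0.png

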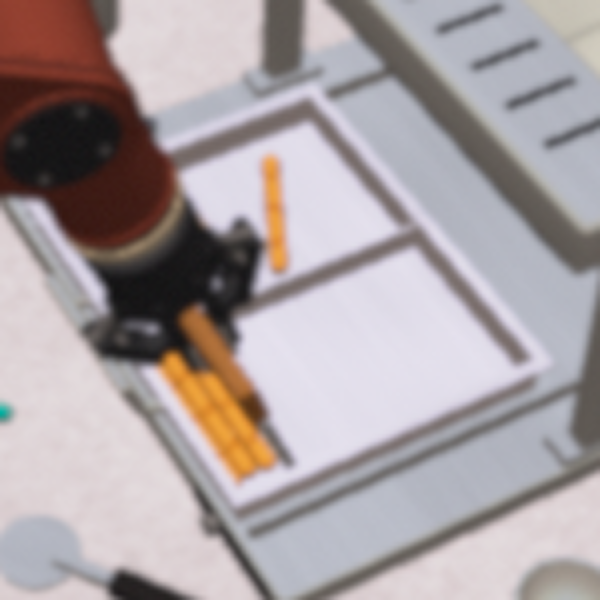

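```bash
cat >> geo.py <<'E'
def leave(Y,zc):
    p,r=tcp(.085,Y,zc+.004,.35); move_l(p,feed=.08,rotation=r)
    p,r=tcp(.065,Y,.11,.45); move_l(p,feed=.2,rotation=r); st()
E
python3 - <<'E'
from geo import *
leave(-.077,.0033)
p,r=tcp(.08,.077,.13); movep(p,r)
snap("g",[("side",(270,170,420,320),4),("top",(220,150,400,290),4)])
t=enter(.224,.077,back=.12)
E
```

```text
17.12 [ 0.487  -0.0147  0.2153] F [-0.51  0.12 -4.44] op 0.0149
18.32 [0.5865 0.1305 0.2141] F [-0.89 -0.03 -3.02] op 0.0153
19.27 [0.65   0.1282 0.1151] F [ 0.6   0.43 -3.82] op 0.0152
hit True tip [0.2301 0.0771 0.0033]
19.87 [0.6559 0.1276 0.1054] F [2.44 0.39 1.91] op 0.0151
```

View pics/g_side0.png

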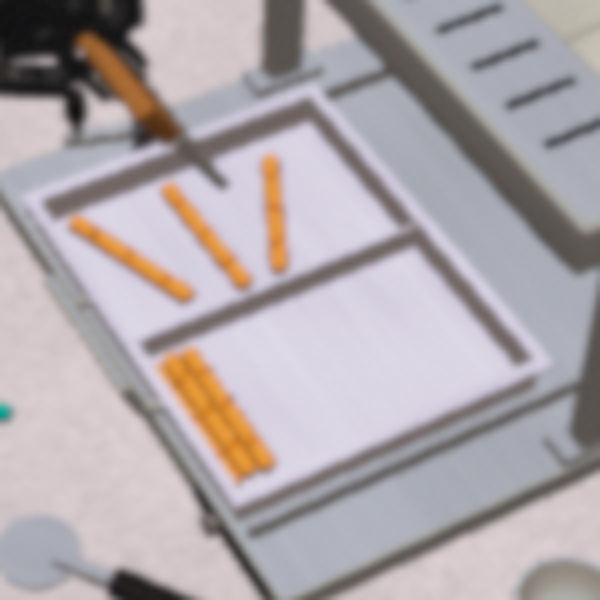

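View pics/g_top1.png

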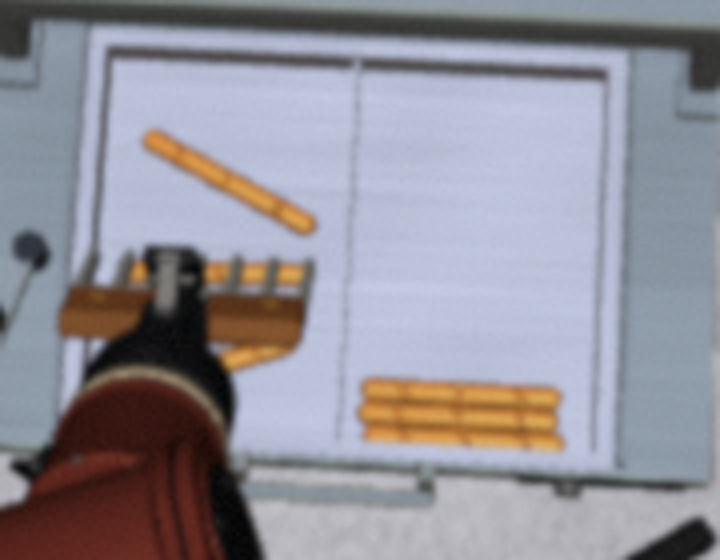

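The right row is neat, tight and parallel (top crop x 360–560, y 380–445). The rake is now behind the left sticks, so I'm combing the left half.

```bash
python3 - <<'E'
from geo import *
sweep(.077,.0033,.227)
press(.077,.0033)
leave(.077,.0033)
p,r=tcp(-.02,-.10,.16); movep(p,r); st()
snap("i",[("side",(270,170,420,320),4),("top",(220,150,400,290),4)])
E
```

```text
False
21.51 [0.5665 0.134  0.1076] F [ 0.2  -1.26 -3.28] op 0.015
False
22.34 [0.5264 0.1369 0.114 ] F [ 1.37  0.4  -2.47] op 0.0153
press True
23.26 [0.4876 0.1398 0.1147] F [ 5.23 -1.72 -4.01] op 0.0151
tip [0.0466 0.0771 0.0055]
24.57 [0.498  0.1389 0.2153] F [-0.73 -0.39 -3.44] op 0.0149Traceback (most recent call last):
  File "<stdin>", line 5, in <module>
plant.Unreachable: the arm cannot take that pose within its joint ranges
```

```bash
python3 - <<'E'
from geo import *
p,r=tcp(.0,-.077,.17); movep(p,r); st()
r,d=tool(YB,T0); import json; q=json.load(open("grasp.json")); pp=np.array(q["p"])-d*.085+[0,0,.06]
movep(pp,r); st()
snap("i",[("side",(270,170,420,320),4),("top",(220,150,400,290),4)])
E
```

```text
25.32 [ 0.4152 -0.0098  0.2709] F [-0.76  0.4  -3.3 ] op 0.0152
26.67 [ 0.3523 -0.36    0.2254] F [ 0.11  0.62 -3.64] op 0.0151
```

View pics/i_side0.png

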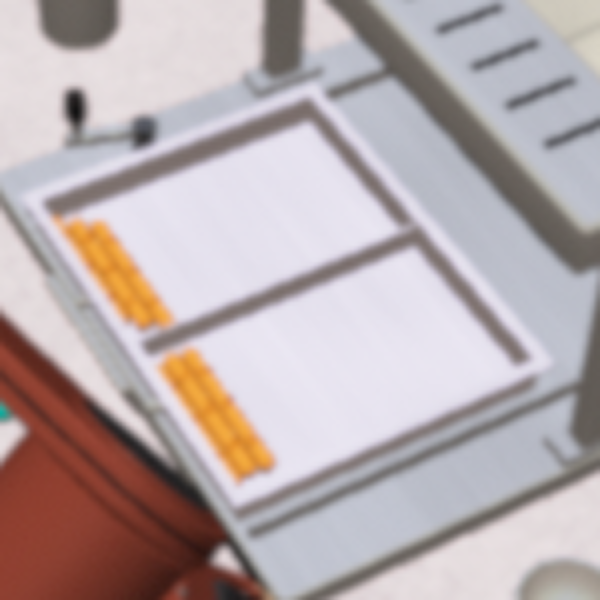

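View pics/i_top1.png

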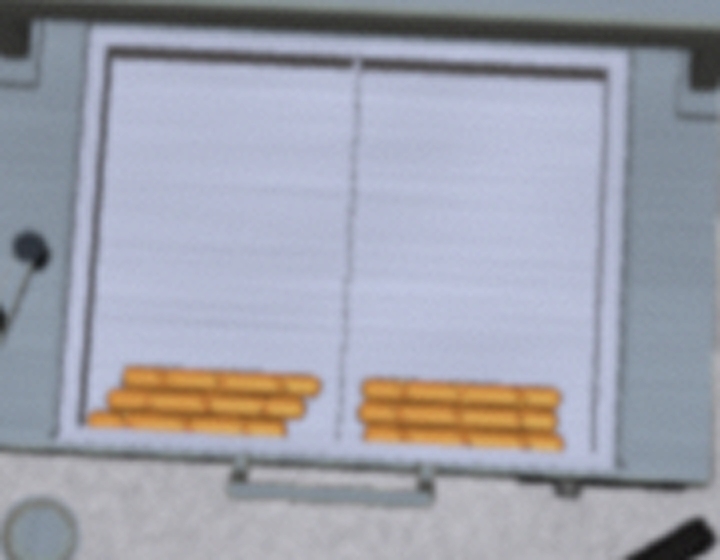

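Both rows are tight and parallel (left at top-crop y 370–435, right at y 380–445). Next I return the rake along its original path.

```bash
python3 - <<'E'
from geo import *
import json
r,d=tool(YB,T0); q=json.load(open("grasp.json")); p=np.array(q["p"])
print(move_l(p-d*.085,feed=.12,rotation=r)); st()
print(move_l(p-d*.02,feed=.1,max_force=10)); st()
print(move_l(p+d*.001,feed=.04,max_force=8)); st()
hold(.1)
snap("j",[("side",(330,320,430,420),6),("top",(430,230,550,310),6)])
E
```

```text
False
27.42 [ 0.3517 -0.3612  0.1661] F [ 0.8   0.27 -1.96] op 0.0151
False
28.22 [ 0.3859 -0.3645  0.1109] F [-0.13 -0.1  -3.04] op 0.0151
True
28.73 [ 0.3964 -0.3651  0.0935] F [-2.44  0.72  4.86] op 0.0152
```

View pics/j_side0.png

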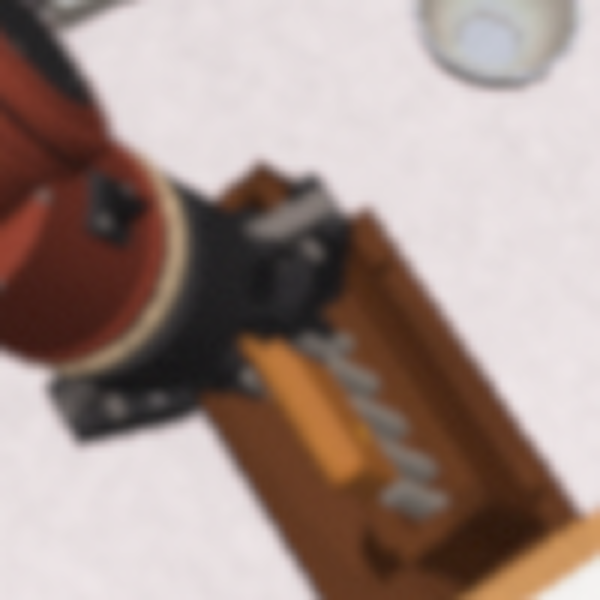

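View pics/j_top1.png

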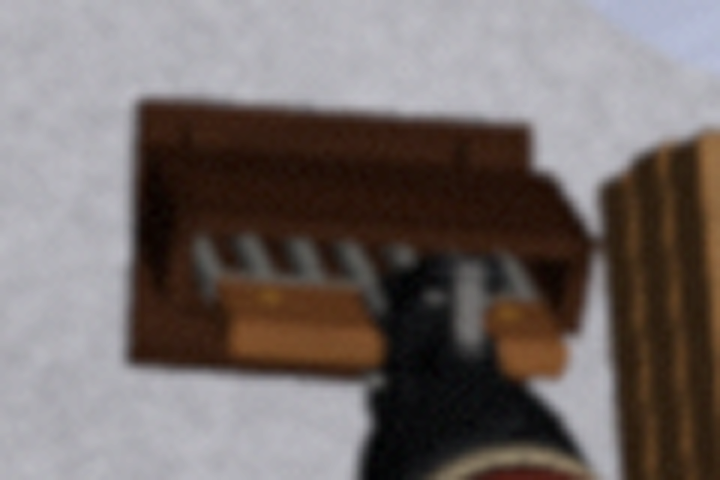

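The rake is back at the same pose as before (grip ridge and tines at the original pixels). Releasing it and backing away.

```bash
cat >> geo.py <<'E'
def tdown(t,sg=1,yaw=YP):
    "closed-finger pusher: fingers down (tilted back t), jaws along pan y"
    Rz=R.from_euler('z',yaw).as_matrix(); d=Rz@[np.sin(t),0,-np.cos(t)]; y=sg*Rz[:,1]
    return R.from_matrix(np.c_[d,y,np.cross(d,y)]).as_euler('xyz')
E
python3 - <<'E'
from geo import *
r,d=tool(YB,T0)
gripper_to(.045); st(); p=observe()["eef_pos"]
move_l(p-d*.09,feed=.12); st()
hold(.05)
snap("k",[("side",(330,320,430,420),6),("top",(430,230,550,310),6)])
for sg in(1,-1):
    for nm,w in [("pre",toW(-.085,0,.12)),("h0",toW(-.085,0,.030)),("h1",toW(.075,0,.030)),("l0",toW(.06,.235,.045)),("l1",toW(.085,.137,.045))]:
        print(sg,nm,w.round(3),inverse_kinematics(w,tdown(.12,sg)))
print("herbs",onplane("top",[(157,247)],.13))
E
```

```text
29.32 [ 0.3955 -0.3637  0.092 ] F [0.93 0.12 0.48] op 0.0452
30.22 [ 0.3479 -0.359   0.1676] F [ 0.31 -0.62 -0.24] op 0.0448
1 pre [0.377 0.07  0.156] [-0.01579501 -0.4480083   2.28489741 -0.00724584  1.18489971 -1.51236667]
1 h0 [0.377 0.07  0.066] [-0.01579501 -0.29590737  2.36395236 -0.00823084  0.95375066 -1.51033131]
1 h1 [0.537 0.059 0.066] [-0.03390427  0.11892492  1.98232492 -0.00571388  0.92043646 -1.52961395]
1 l0 [0.539 0.294 0.081] [ 0.40147123  0.27321822  1.76794392 -0.0651346   0.99449005 -1.06481826]
1 l1 [0.557 0.195 0.081] [ 0.22279575  0.21348359  1.84048402 -0.04207304  0.97316366 -1.25441697]
-1 pre [0.377 0.07  0.156] [-0.01579501 -0.4480083   2.28489741 -0.00724584  1.18489971  1.62922598]
-1 h0 [0.377 0.07  0.066] [-0.01579501 -0.29590737  2.36395236 -0.00823084  0.95375066  1.63126135]
-1 h1 [0.537 0.059 0.066] [-0.03390427  0.11892492  1.98232492 -0.00571388  0.92043646  1.6119787 ]
-1 l0 [0.539 0.294 0.081] [ 0.40147123  0.27321822  1.76794392 -0.0651346   0.99449005  2.0767744 ]
-1 l1 [0.557 0.195 0.081] [ 0.22279575  0.21348359  1.84048402 -0.04207304  0.97316366  1.88717569]
herbs [[0.48609483 0.39350788 0.13      ]]
```

View pics/k_top1.png

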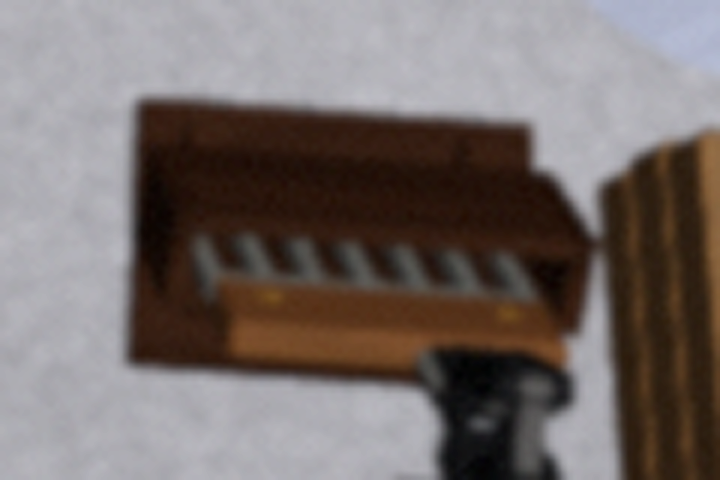

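View pics/k_side0.png

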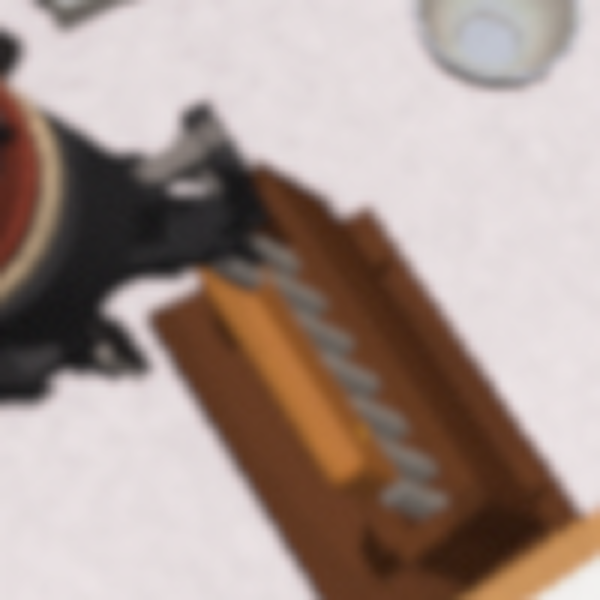

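The rake is seated and let go: in the top crop its grip is at x 217–565, y 280–375, the same as at the start. Pushing the pan by its handle bar next.

```bash
python3 - <<'E'
from geo import *
o=observe(); r,d=tool(YB,T0)
move_l(o["eef_pos"]+[0,0,.1],feed=.25)
gripper_to(0.0,f_grip=30)
rr=tdown(.12)
movep(toW(-.09,0,.14),rr); st()
movep(toW(-.09,0,.032),rr); st()
print(move_l(toW(-.045,0,.032),feed=.04,max_force=2)); st(); print(toP(observe()["eef_pos"]))
E
```

```text
33.03 [0.3728 0.0703 0.1762] F [-0.08  0.05  0.11] op -0.0001
33.54 [0.3727 0.0702 0.0684] F [0.83 1.02 0.37] op -0.0001
True
34.45 [0.4116 0.0679 0.0677] F [-0.01  0.72 -0.07] op -0.0001
[-5.07048120e-02 -6.96739083e-05  3.16772267e-02]
```

```bash
python3 - <<'E'
from geo import *
print(move_l(toW(.055,0,.032),feed=.07,max_force=15)); st()
print(move_l(toW(.080,0,.032),feed=.025,max_force=9)); st(); print(toP(observe()["eef_pos"]))
hold(.1); 
snap("l",[("side",(270,150,450,320),4),("top",(200,120,400,290),4)])
E
```

```text
False
36.12 [0.5174 0.0603 0.0684] F [-1.11 -0.16 -1.06] op -0.0
True
36.77 [0.5308 0.0593 0.0675] F [ 0.8   0.85 -0.49] op -0.0
[ 6.87652570e-02 -4.78749295e-05  3.15051423e-02]
```

View pics/l_side0.png

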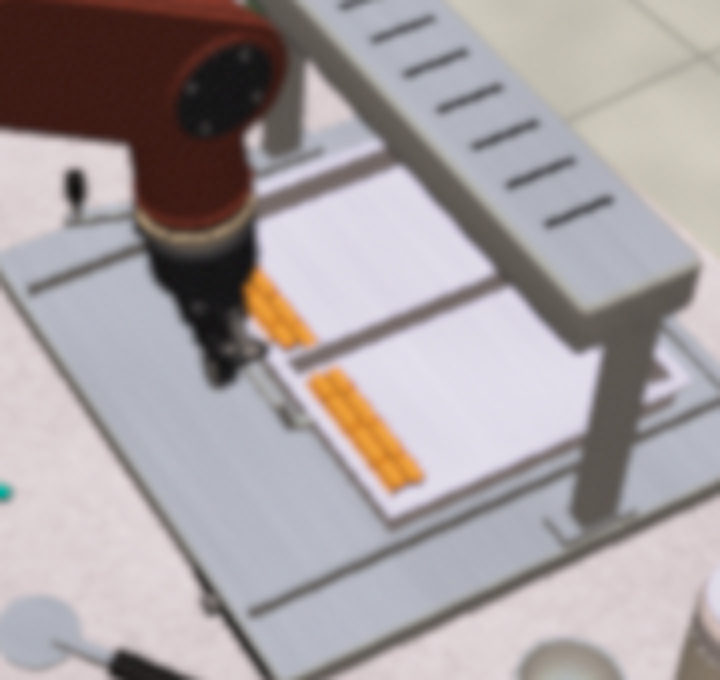

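View pics/l_top1.png

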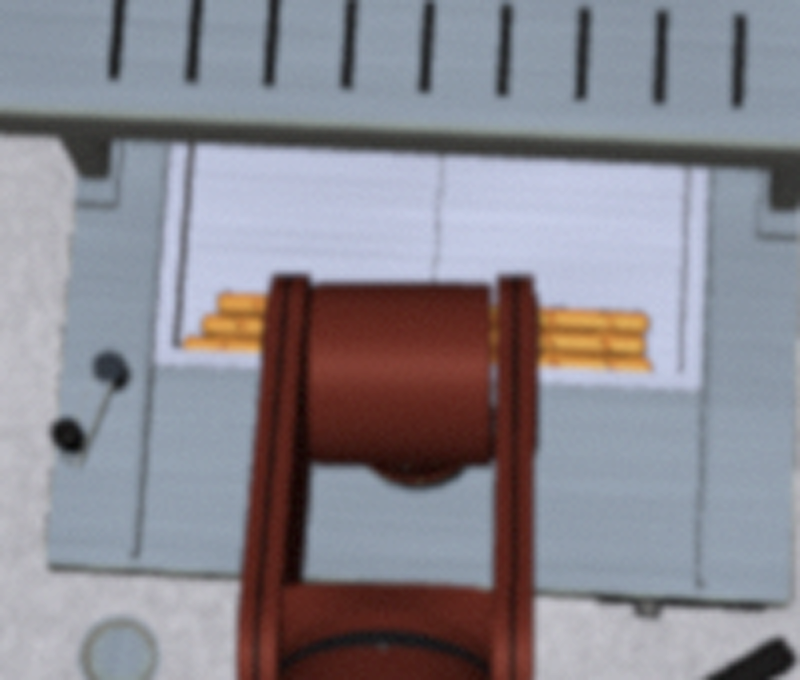

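```bash
python3 - <<'E'
from geo import *
print(move_l(toW(.085,0,.032),feed=.02,max_force=20)); st(); print(toP(observe()["eef_pos"]))
hold(.1);st()
f=np.load("pics/topl.npz");d=f["d"];P=depthpts("top",d)
m=(abs(P[...,2]-.064)<.009)&(d>0); v,u=np.where(m); W=onplane("top",np.c_[u,v],.064)
Q=np.array([toP(w) for w in W]); k=(abs(Q[:,0]-.113)<.02)&(((Q[:,1]>.10)&(Q[:,1]<.15))|((Q[:,1]<-.09)&(Q[:,1]>-.15)))
print("front rim X",np.median(Q[k,0]),k.sum())
E
```

```text
True
37.42 [0.5307 0.0593 0.0655] F [ 0.7  -0.11 -0.13] op 0.0001
[ 6.87242590e-02 -2.69807401e-05  2.94820765e-02]
37.52 [0.5307 0.0593 0.0653] F [-0.21  0.37 -0.06] op 0.0001
front rim X 0.11474982520470478 197
```

Front rim has moved 0.1197 m, so the pan is home against its stop. Now the latch, whose knob is at top-crop (68,435) as before.

```bash
cat >> geo.py <<'E'
H=np.array([.1065,.1894])
def pusher(th,off,Z=.046):
    u=np.array([-np.cos(th),-np.sin(th)]);t=np.array([np.sin(th),-np.cos(th)])
    q=H+.052*u-off*t; return toW(q[0],q[1],Z)
E
python3 - <<'E'
from geo import *
rr=tdown(.12)
move_l(toW(.02,0,.032),feed=.15)
move_l(toW(.02,0,.15),feed=.3)
movep(pusher(-.295,.042,.14),rr); st()
print(pusher(-.295,.042), toP(pusher(-.295,.042)))
print(move_l(pusher(-.295,.042),feed=.15,max_force=6)); st()
hold(.05)
snap("m",[("side",(250,130,370,250),6),("top",(190,160,290,260),6)])
E
```

```text
39.52 [0.5481 0.3023 0.1749] F [ 0.01 -0.23 -0.18] op 0.0001
[0.54855827 0.30341816 0.082     ] [0.06895736 0.24470416 0.046     ]
False
40.3 [0.5495 0.3033 0.0832] F [-0.38  0.62  0.8 ] op -0.0001
```

View pics/m_side0.png

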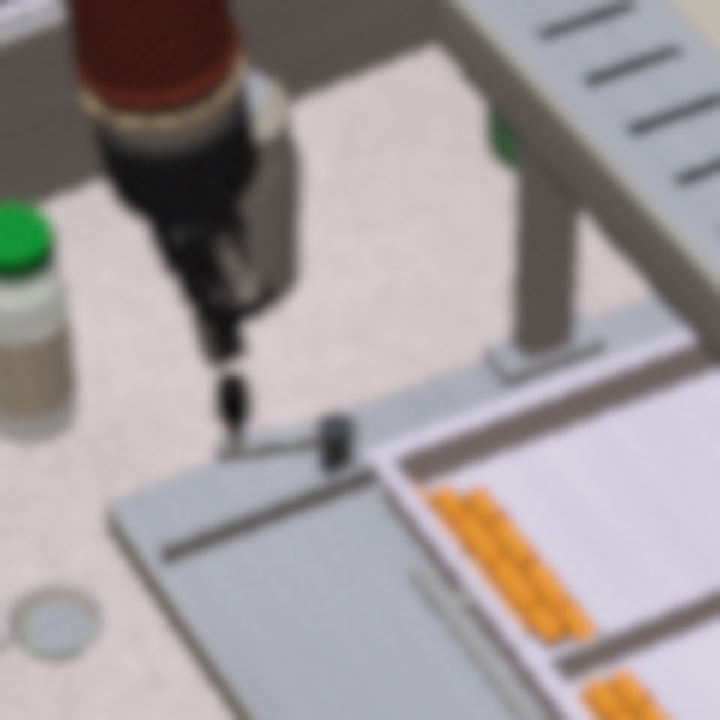

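View pics/m_top1.png

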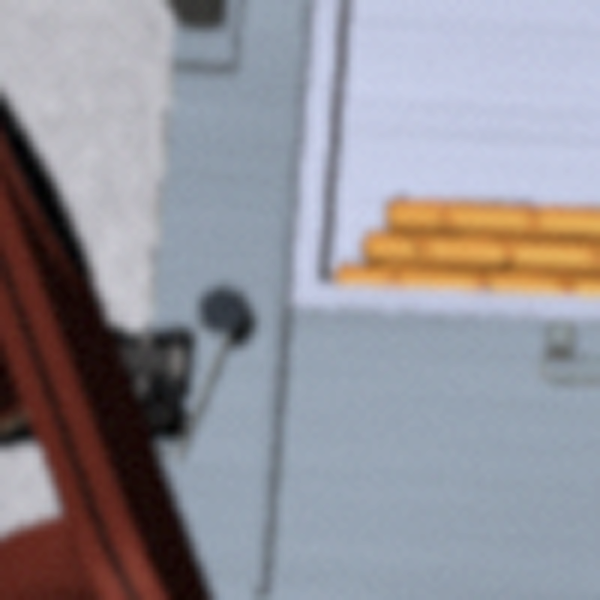

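```bash
python3 - <<'E'
from geo import *
for th in np.arange(-.295,1.40,.17):
    h=move_l(pusher(th,.022),feed=.07,max_force=15)
    if h: print("hit",th); st(); break
st()
if not h:
    print(move_l(pusher(1.50,.021),feed=.06,max_force=12)); st()
    print(move_l(pusher(1.571,.010),feed=.03,max_force=8)); st(); print(toP(observe()["eef_pos"]))
snap("n",[("side",(250,130,370,250),6),("top",(190,160,290,260),6)])
E
```

```text
43.43 [0.5417 0.2061 0.0821] F [-0.09  0.34  0.08] op 0.0003
False
43.85 [0.5544 0.1967 0.0821] F [0.42 0.04 0.2 ] op 0.0001
True
44.21 [0.5594 0.1956 0.0809] F [-1.51  0.94  1.4 ] op 0.0
[0.08754637 0.13790785 0.04485661]
```

View pics/n_side0.png

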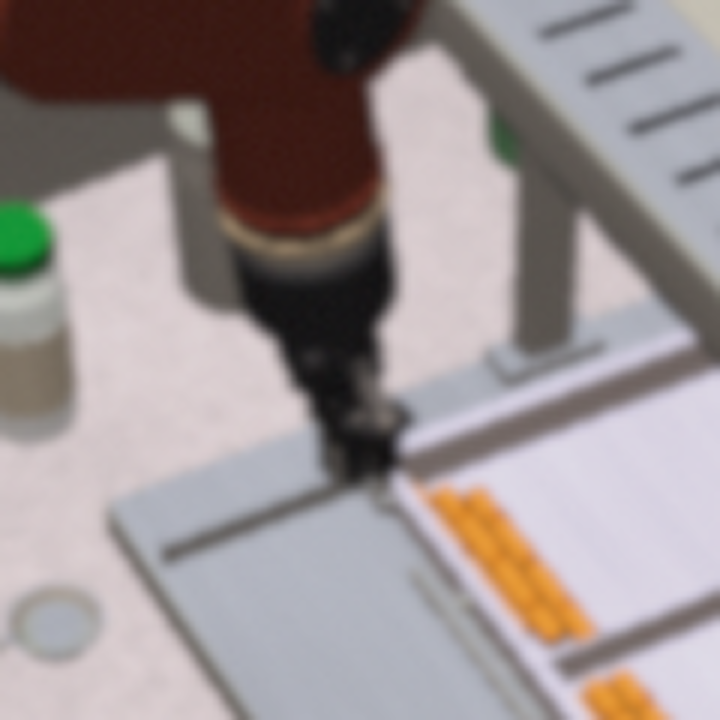

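View pics/n_top1.png

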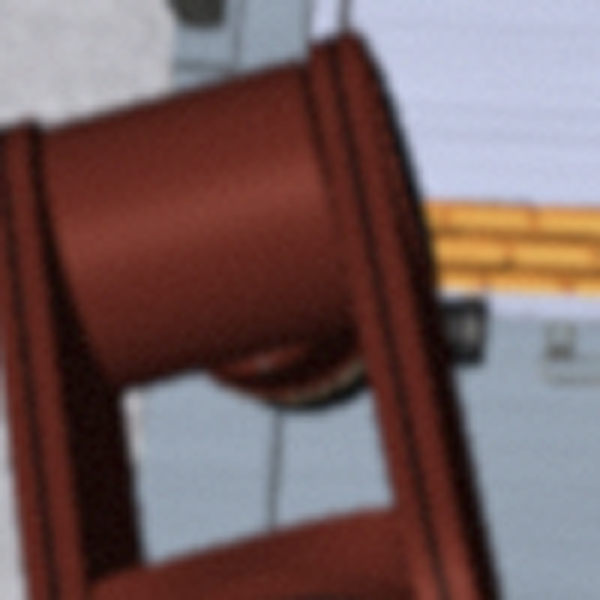

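The knob's latch arm points right, across the pan's front, and the push stopped on force. Backing away to check everything.

```bash
python3 - <<'E'
from geo import *
rr=tdown(.12)
move_l(toW(.05,.137,.046),feed=.1)
move_l(toW(.05,.137,.16),feed=.25)
movep([.38,-.2,.36],rr); st()
hold(.1)
snap("o",[("side",(250,130,450,280),4),("side",(330,320,430,420),5),("top",(190,120,390,290),4),("top",(430,230,550,310),5)])
from numpy import *
t=np.load("pics/topo.npz")["im"];cv2.imwrite("pics/full_o.png",cv2.convertScaleAbs(t[:,:,::-1],alpha=1.5))
E
```

```text
47.1 [ 0.3802 -0.1995  0.3593] F [-0.87  0.92 -0.37] op -0.0001
```

View pics/o_side0.png

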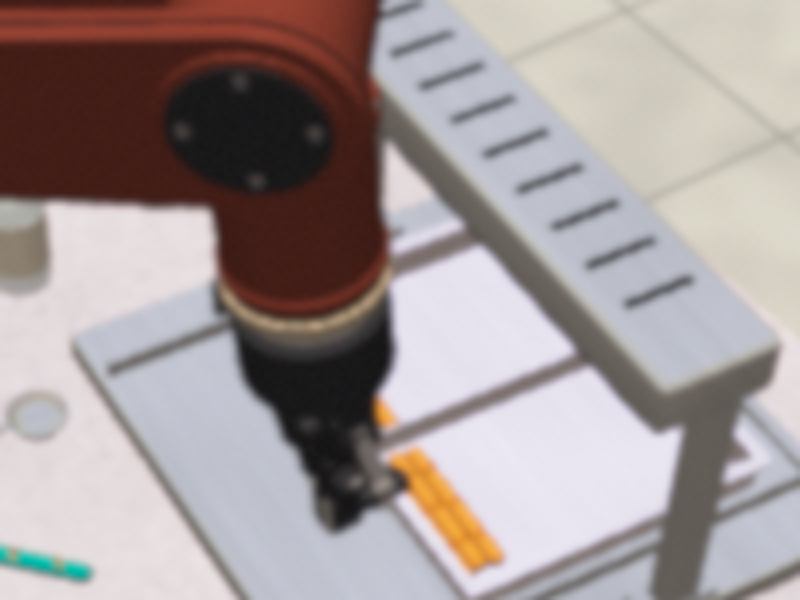

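View pics/o_top2.png

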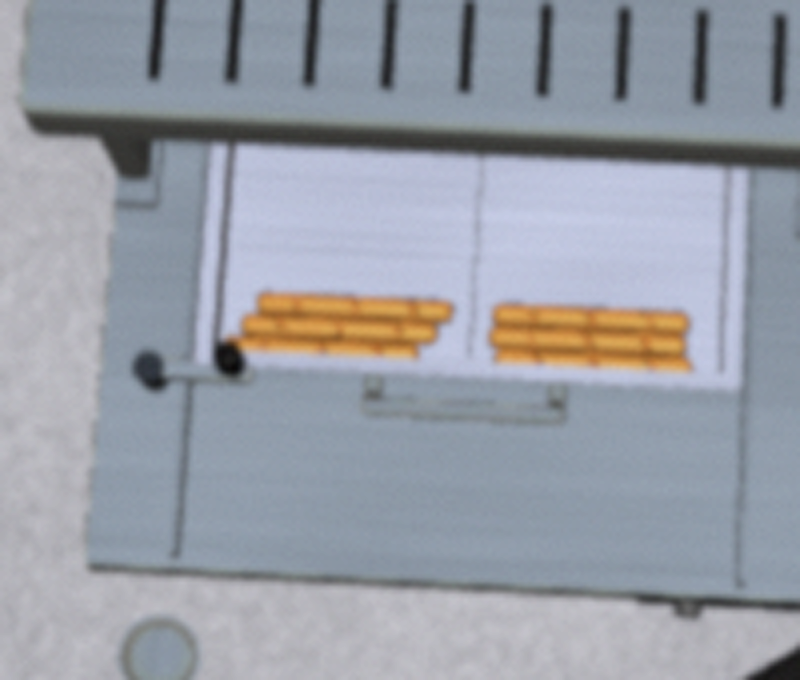

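View pics/full_o.png

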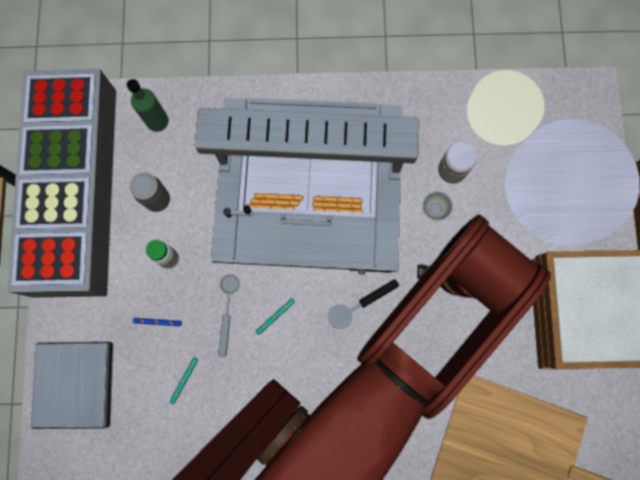

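```bash
python3 - <<'E'
from geo import *
k=toP(onplane("top",[(190+230/4-.5,120+354/4-.5)],.102)[0]); v=k[:2]-H; print("knob",k,"r",np.hypot(*v),"theta",np.arctan2(-v[1],-v[0]))
f=np.load("pics/topo.npz");im=f["im"];d=f["d"]
hsv=cv2.cvtColor(im,cv2.COLOR_RGB2HSV); m=((hsv[...,0]>6)&(hsv[...,0]<22)&(hsv[...,1]>100)&(hsv[...,2]>60)).astype(np.uint8)
m[:185]=0;m[215:]=0;m[:,:240]=0;m[:,370:]=0
for a,b in((240,308),(308,370)):
    mm=m.copy();mm[:,:a]=0;mm[:,b:]=0; y,x=np.where(mm); Q=np.array([toP(w) for w in onplane("top",np.c_[x,y],.048)])
    Q[:,0]-=.1195; print("row X range",np.percentile(Q[:,0],[1,99]).round(4),"Y",np.percentile(Q[:,1],[1,99]).round(3))
    e=[Q[(abs(Q[:,1]-c)<.003)][:,0].max() for c in np.linspace(np.percentile(Q[:,1],20),np.percentile(Q[:,1],80),6)]; print("back edge",np.round(e,4))
P=depthpts("top",d); mk=(abs(P[...,2]-.064)<.009)&(d>0); vv,uu=np.where(mk); Q=np.array([toP(w) for w in onplane("top",np.c_[uu,vv],.064)])
kk=(abs(Q[:,0]-.113)<.015)&(Q[:,1]<.11)&(Q[:,1]>-.15); print("rim",np.median(Q[kk,0]),kk.sum())
E
```

```text
knob [0.10758613 0.13642058 0.066     ] r 0.052990547882312854 theta 1.591294359860909
row X range [0.0058 0.0389] Y [0.017 0.136]
back edge [0.0387 0.0381 0.0374 0.0393 0.0386 0.0379]
row X range [0.006  0.0386] Y [-0.128 -0.017]
back edge [0.0386 0.038  0.0373 0.039  0.0384 0.0377]
rim 0.11447799148367815 508
```

View pics/o_side1.png

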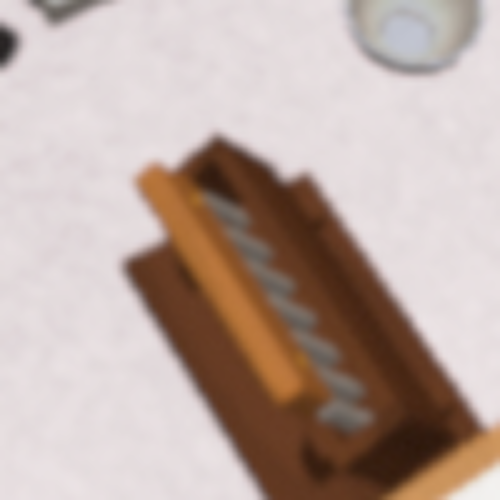

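All checks hold: latch at about 1.57 rad, pan home, rows tight, rake seated as at the start and the arm clear. Handing in.

```bash
python3 - <<'E'
from plant import *
job_done(); print(observe()["time_s"])
E
```

```text
the job is handed in; nothing more can be done
the job is handed in; nothing more can be done
```

I finished the job and handed it in at about 47 s on the robot clock; no verdict came back.

I took the rake from its block and combed the right half, then the left, with the tool tilted back under the heater. Then I put the rake back home and let it go, pushed the pan in by its handle, and swung the latch across.

What the last checks showed:
- **Breadsticks:** both rows are tight and parallel to the front wall. The back edge of each row is about 38 mm from the wall, so every centre is within about 35 mm.
- **Pan:** the front rim moved about 119.5 mm and stopped on force at the end.
- **Latch:** the knob measures about 1.59 rad, which is the 1.571 stop within measuring error.
- **Rake:** it sits in the slot looking as it did at the start, and the return move ended at the same tool pose as the grasp.
- **Bystanders and look-alikes:** those visible in the final picture look unmoved. I compared them by eye only.

- **Not measured:** I did not measure the force between the fingers and the rake; the gripper was open and backed away from it.
- **Disagreement:** with the rake in the grip, its camera position was up to about 4 mm off the robot's value. I set the tine height by touching the pan floor instead.
- **Error:** one waypoint was refused as unreachable before anything moved, and I went another way.

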